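# Tip used test cassettes into the discard bin

## Task

The four test cassettes in the scoop tray (the tray with a handle and one open edge) are used up: swing the lid of the discard bin wide open, carry the loaded tray over and tip the cassettes out over its open edge into the bin without touching them. Put the empty tray back flat where it stood and let go of it, then push the lid down until its catch snaps fully shut. The two cassettes in the dish with four lips are still running: leave them, and everything else on the table, where they are.

Things in the scene. Friction and masses are not known exactly. Their poses are not given: they have to be found in the camera images.
- bin: discard bin, white-painted sheet steel, fixed to the table, outside 200 mm along its x, 260 mm along its y, open top with the rim 110 mm above the table, walls 3 mm, floor 4 mm. Origin: centre of its underside. -x is its front (catch and lid handle, turned roughly to the robot's right), +x its hinge side (roughly to the robot's left)
- lid (a joint): bin lid, rad: 0 shut, 1.75 fully open against its stop, leaning back past upright. A stiff hinge keeps it wherever it is left (2 to 5 N at the bar moves it). A sprung roller on the bin's front wall holds it shut: about 14 N upwards at the bar frees it; on closing it meets the roller at about 0.06 rad and must be pressed past it, about 8 N at the bar, until it snaps to 0
- lid_bar (a point): middle of the lid's handle: round steel bar, 10 mm thick and 100 mm long, parallel to the bin's y, on two posts; its axis is 45 mm above the lid's top face and 185 mm from the hinge axis (51 mm above the hinge axis with the lid shut); it moves with the lid. Its round bar turns between the fingers as the lid swings
- bin_hinge (a point): middle of the lid's hinge axis, on the bin's rear top edge: 100 mm along the bin's +x from its origin, 112 mm above the table; the axis runs along the bin's y. The lid is a 6 mm sheet reaching 206 mm from this axis, with a 50 mm wide steel tab in the middle of its front edge reaching to 224 mm and 38 mm down
- tray: scoop tray, bare steel sheet, 180 g, loose, like a small dustpan: pan 160 mm (x) x 120 mm (y), floor 2.5 mm, lips on three sides (28 mm at +y and -y, 46 mm at the rear, -x), open edge at +x (80 mm from the origin), black plastic handle at the rear. Origin: centre of the pan's underside; z up. At the start its open edge points roughly to the robot's left. The smooth cassettes slide on it when it is tipped more than about 25 degrees
- tray_grip (a point): where to hold the tray: on its handle, a straight bar 24 mm wide (y), 14 mm thick, its centre 37 mm above the tray's underside, running from 80 to 185 mm behind the tray's origin; this point is 130 mm behind the origin
- used1: one of the four used cassettes, in the scoop tray at the start: test cassette, white plastic slab 70 x 20 x 5 mm, 12 g, lying flat at the start; origin: centre of its underside, x along its length
- used2: one of the four used cassettes, in the scoop tray at the start: test cassette, white plastic slab 70 x 20 x 5 mm, 12 g, lying flat at the start; origin: centre of its underside, x along its length
- used3: one of the four used cassettes, in the scoop tray at the start: test cassette, white plastic slab 70 x 20 x 5 mm, 12 g, lying flat at the start; origin: centre of its underside, x along its length
- used4: one of the four used cassettes, in the scoop tray at the start: test cassette, white plastic slab 70 x 20 x 5 mm, 12 g, lying flat at the start; origin: centre of its underside, x along its length
- running1: one of the two cassettes still running, in the dish, to be left alone: test cassette, white plastic slab 70 x 20 x 5 mm, 12 g, lying flat at the start; origin: centre of its underside, x along its length
- running2: one of the two cassettes still running, in the dish, to be left alone: test cassette, white plastic slab 70 x 20 x 5 mm, 12 g, lying flat at the start; origin: centre of its underside, x along its length
- dish: rectangular bare steel dish 160 x 120 x 26 mm with lips on all four sides and no handle, holds the running cassettes; not to be disturbed; origin: centre of its underside
- timer: bystander: flat white digital timer 62 x 74 x 18 mm; origin: centre of its underside
- bottle: bystander: clear pump bottle, 62 mm across, 168 mm high; origin: centre of its underside
- pen: bystander: black marker pen, 125 mm long, 13 mm thick, lying; origin: under its middle
Things that resemble listed ones, but are neither listed nor needed, are in the scene too. What is shaped like the used3 but brown is not meant. What is shaped like the used4 but green is not meant.

How it is judged:
By the outcome, as a careful person would: the job done as asked, in the order asked, and still so for the second after the job is handed in, with the robot touching nothing.
It also fails if it takes over 72 s, if anything falls off the work surface, if the arm or the gripper's body presses on something with over 40 N, if the wrist force passes 120 N, or if a joint passes its speed limit or range.

## Robot

A 7-joint arm with a two-finger parallel gripper is mounted at the origin on the work surface. World frame = base frame: x ahead of the robot, y to its left, z up, the work surface at z = 0. Lengths are in mm, angles in rad, forces in N, time in s.
With the tool pointing down it reaches from about 425 to 925 mm from the base axis. Payload 6.8 kg.
Tool frame: the origin (TCP) lies between the finger pads; the fingertips stand 22 mm ahead of it and the grasp point (between the pads) lies 3 mm ahead of it (env.tip_reach is the distance from the TCP to the fingertips, in mm); z points along the fingers, y is the line along which they close (so a half turn about z gives the same grasp; the last joint's range is limited). The gripper opens to 88 mm and grips with 3 to 60 N. Pads are 20 mm wide; open, the fingers measure 115 mm over their backs; the gripper's body (75 mm by 178 mm) begins 61 mm behind the grasp point.
Start: joints at [1.076, 0.477, 0.022, 1.555, -0.011, 1.109, -0.083], TCP at [254.638, -625.145, 244.664] pointing down, gripper open.
Joint ranges: [-2.96, 2.96], [-0.34, 2.1], [-1.41, 1.46], [0.24, 2.44], [-1.37, 4.51], [0.17, 1.92], [-2.96, 2.96]. Speed limits (rad/s): [2.39, 2.39, 3.14, 3.14, 3.14, 3.14, 3.14].

## Interface

Orientations are given as [roll, pitch, yaw] about the fixed x, y, z axes, in that order (R = Rz(yaw) Ry(pitch) Rx(roll)).
In Python, from plant import monitor, eyes, order, env gives the robot as it stands.
- The arm moves only by the tool servo_tool, never from a script. Its arguments are lists of equal length, an entry for each row: "dr": the turn, a rotation vector about the tool's x, y, z in units of 60 degrees (1.0 is 60 degrees), a list of three; "delta_pos": the shift along the tool's x, y, z in units of 0.15 m (1.0 is 0.15 m), a list of three; "gripper": the gripper's target within -1 to 1 (fully open at 1, half-way at 0, shut at -1). A call has 1 to 5 rows; each row is the pose to reach, as a shift and turn from the pose commanded when the call began, along the tool's axes at that moment; what a row does not reach only later rows make up. A row lasts 1/10 s, in which the tool goes at most 50 mm and 8.59 degrees, less where a joint would pass 70% of its speed; a pose out of reach is approached as far as the arm can. A call with a number of a shift or a turn outside -1 to 1 is refused whole. A call with a gripper value outside its range is refused whole. The fingers move at their own pace and stop on an object; "grip_force" is the grip in N (left out, the last holds). Time passes only in rows, so rows that repeat a pose let the fingers close. It gives the time, the measured TCP pose, the force, the opening and the grip force at its end, in the units of the state.
- monitor.sense(): the state, without advancing time (a new reading comes with each control period).
- eyes.camera(name): name is "side" or "top" or "wrist"; returns (picture, depth): 400x640x3 uint8, blue, green, red; 400x640 float32, mm along the optical axis (not along the pixel's ray), 0 where there is no reading.
- eyes.get_calibration(name): a dict with "fx", "fy", "cx", "cy" (pixels), "dist" ([k1, k2, p1, p2, k3] as OpenCV has them; the pictures are not rectified), "R" (3x3) and "t" (3): a world point X has camera coordinates R X + t. Camera axes: x right, y down, z forward; pixel columns grow to the right and rows downward; lengths in mm; the calibration is good to about 2 mm. A picture is of the moment at which its call begins: read the wrist's pose just before it. get_calibration takes no time and is no camera call; for the wrist camera it gives the pose at the moment of the call.
- order.finish_job(): hands the job in; it is judged then, once.
The state is a dict: "time_s": time; "q": joint angles; "dq": joint speeds; "tau": joint torques, N m; "position": TCP position; "ee_rot": TCP orientation; "wrist_force": force on the tool from outside, world axes, zero at the start; "moment": the same for the moment, N m; "finger_gap": finger opening in mm; "grasp_force": force on a finger pad.
Only numpy, scipy, OpenCV 4.12 (cv2) and the standard library are available. Lean on these libraries where they do the work, as an engineer would, in place of code of your own. Each camera call takes 0.05 s, during which the arm holds its last target. There are 200 camera calls.

## Working session

There is one attempt and no reset: what is moved stays moved. The work goes in short steps, Python scripts to look and compute and a tool call to move; the robot and the scene stay as the last step left them, time stands still between calls to the robot, and variables do not carry over. Pictures are saved under pics/ and viewed, at most 10 in all, crops included, and the job is handed in when it is done.

Besides the shell and the picture viewer there is one more tool, called after "Request:" as name(argument=value, ...) on one line, values as JSON. servo_tool: Moves the arm, as the interface text tells. Shifts and turns lie within -1 to 1; 1 stands for 0.15 m of shift or 60 degrees of turn. Its arguments: {"type":"object","properties":{"dr":{"type":"array"},"delta_pos":{"type":"array"},"gripper":{"type":"array"},"grip_force":{"type":"number"}},"required":["dr","delta_pos","gripper"]}

```bash
ls; mkdir -p pics; cat > h.py <<'E'
import numpy as np, cv2
from scipy.spatial.transform import Rotation as Ro
from plant import monitor, eyes, order, env
def K(c): return np.array([[c['fx'],0,c['cx']],[0,c['fy'],c['cy']],[0,0,1.]])
def ray(c,px):
    px=np.array(px,float).reshape(-1,1,2)
    n=cv2.undistortPoints(px,K(c),np.array(c['dist'],float)).reshape(-1,2)
    R=np.array(c['R']);t=np.array(c['t'])
    d=np.c_[n,np.ones(len(n))]@R
    return -R.T@t, d
def plane(c,px,z):
    o,d=ray(c,px); return o+d*((z-o[2])/d[:,2])[:,None]
def pts(c,depth):
    v,u=np.nonzero(depth>0)
    o,d=ray(c,np.c_[u,v]); return u,v,o+d*depth[v,u][:,None]
def tri(c1,p1,c2,p2):
    o1,d1=ray(c1,p1);o2,d2=ray(c2,p2);out=[]
    for a,b in zip(d1,d2):
        s=np.linalg.lstsq(np.c_[a,-b],o2-o1,rcond=None)[0]
        P=o1+a*s[0];Q=o2+b*s[1];out.append(np.r_[(P+Q)/2,np.linalg.norm(P-Q)])
    return np.array(out)
def pose():
    s=monitor.sense(); return np.array(s['position']),Ro.from_euler('xyz',s['ee_rot'])
E
python3 - <<'E'
from h import *
for n in('top','side'):
    im,d=eyes.camera(n);c=eyes.get_calibration(n)
    cv2.imwrite(f'pics/{n}0.png',im);np.save(f'pics/{n}0.npy',d)
    print(n,-np.array(c['R']).T@c['t'],np.array(c['R'])[2],c['fx'],c['dist'],(d>0).mean())
print(monitor.sense(),env.tip_reach)
E
```

```text
pics
top [ 460.40876227   28.37922465 1318.90612717] [ 0.0427874  -0.00986267 -0.99903552] 410.89362463257925 [-0.11009444  0.          0.          0.          0.        ] 0.99598046875
side [ 482.711176   -858.86243518  772.04210237] [ 0.05291952  0.79480256 -0.60455638] 432.9107414924556 [-0.02765459  0.          0.          0.          0.        ] 0.9960859375
{'time_s': 0.1, 'q': array([ 1.07591081,  0.47769013,  0.02235311,  1.55629275, -0.01153678,
        1.10928993, -0.08306127]), 'dq': array([-0.00163123, -0.00171018,  0.00120913, -0.00341039,  0.00079721,
        0.00155843, -0.0015066 ]), 'tau': array([ 4.17553150e-03, -5.84092391e+01,  1.54015414e+00, -2.73314703e+01,
       -5.41645288e-02,  1.30977077e-02,  6.70856011e-06]), 'position': array([ 254.43643907, -624.69327263,  243.82268186]), 'ee_rot': array([-3.14004238e+00,  8.28027037e-05,  3.86819258e-01]), 'wrist_force': array([ 0.15043185, -0.03588788,  0.1663548 ]), 'moment': array([-0.01357501, -0.04197871, -0.02406523]), 'grasp_force': 0.0, 'finger_gap': 87.949906884642} 22.0
```

View pics/top0.png

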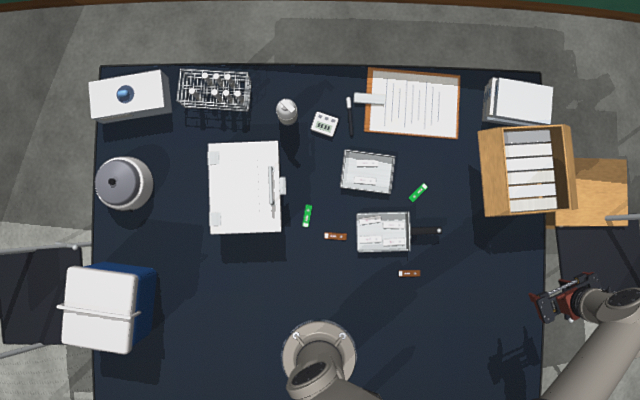

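View pics/side0.png

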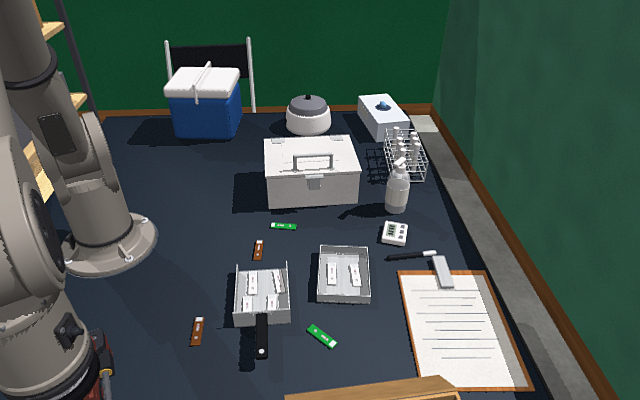

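Top view: the bin lid spans px (208,141)–(282,234) with the bar at (270,186). The tray is at (384,232) with its handle at (412–440,231), and the dish at (368,172) above it. The side view shows the bin at (310,170), the bar at (312,160), the tray at (262,295) and the handle at (262,335).

```bash
python3 - <<'E'
from h import *
def rect(P):
    r=cv2.minAreaRect(P[:,:2].astype(np.float32)); return np.round(r[0],1),np.round(r[1],1),round(r[2],2)
for n in('top','side'):
    c=eyes.get_calibration(n);d=np.load(f'pics/{n}0.npy');im=cv2.imread(f'pics/{n}0.png')
    u,v,P=pts(c,d);col=im[v,u].astype(int);br=col.sum(1)/3
    def box(x0,x1,y0,y1,z0,z1): return (P[:,0]>x0)&(P[:,0]<x1)&(P[:,1]>y0)&(P[:,1]<y1)&(P[:,2]>z0)&(P[:,2]<z1)
    m=box(350,750,100,450,108,128);print(n,'lid',rect(P[m]),np.median(P[m][:,2]),m.sum())
    m=box(350,750,100,450,145,200);print(n,'bar',rect(P[m]),np.median(P[m][:,2]),np.percentile(P[m][:,2],90),P[m].mean(0),m.sum())
    m=box(300,480,-400,100,15,60)&(br>60);print(n,'tray hi',rect(P[m]),np.percentile(P[m][:,2],[10,50,90,99]),m.sum())
    m=box(300,480,-400,-120,15,70)&(br<60);print(n,'handle',rect(P[m]),np.percentile(P[m][:,2],[10,50,90]),m.sum(),P[m].mean(0))
    m=box(300,480,-400,100,-10,60)
    print(n,'table z',np.median(P[box(300,600,-300,100,-20,20)][:,2]))
im=cv2.imread('pics/top0.png');im2=cv2.imread('pics/side0.png')
a=cv2.resize(im[130:260,200:450],None,fx=3,fy=3,interpolation=cv2.INTER_CUBIC)
b=cv2.resize(im2[120:370,220:420],None,fx=2.2,fy=2.2,interpolation=cv2.INTER_CUBIC)
cv2.imwrite('pics/ta.png',a);cv2.imwrite('pics/sb.png',b)
E
```

```text
top lid (array([574.7, 215.2]), array([344., 240.]), 1.67) 117.83676292971586 6285
top bar (array([540.2, 144.3]), array([107.4,  10.6]), 2.9) 166.31486887572362 168.71737208187898 [538.61927918 144.04024984 165.87676456] 138
top tray hi (array([ 409.1, -251.2]), array([120.3, 261.1]), 3.07) [20.7812146  29.80281248 45.72413736 48.92686771] 232
top handle (array([ 413.6, -332.2]), array([23.9, 98.7]), 2.66) [39.30224068 43.52423282 46.47717465] 208 [ 413.31984269 -330.2895856    43.20791294]
top table z 0.2899456301330474
side lid (array([575.3, 217.3]), array([341.2, 241.6]), 1.94) 119.48020035674892 3455
side bar (array([540.7, 144.1]), array([106.6,  10.6]), 1.96) 165.30096334868375 169.0914074233167 [539.61830592 143.83096853 163.40640893] 184
side tray hi (array([ 408.6, -246. ]), array([120.3, 258.9]), 2.15) [20.50327366 31.07276612 45.70211762 48.17306422] 676
side handle (array([ 411.7, -329.6]), array([ 24.1, 105.5]), 1.5) [41.75276803 44.57196635 46.47673366] 545 [ 412.29689041 -334.31270421   44.14464154]
side table z 1.3305265609897106
```

View pics/ta.png

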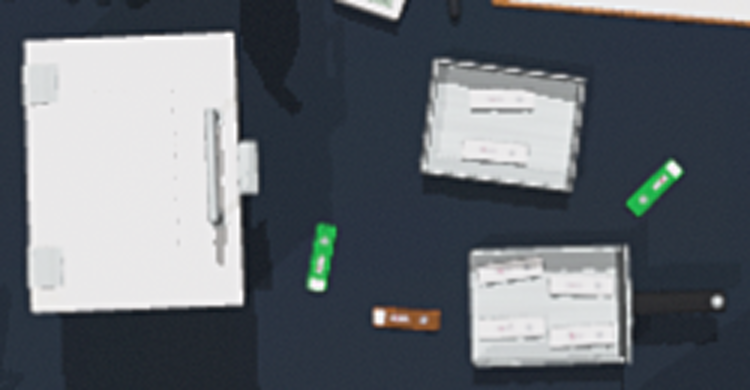

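View pics/sb.png

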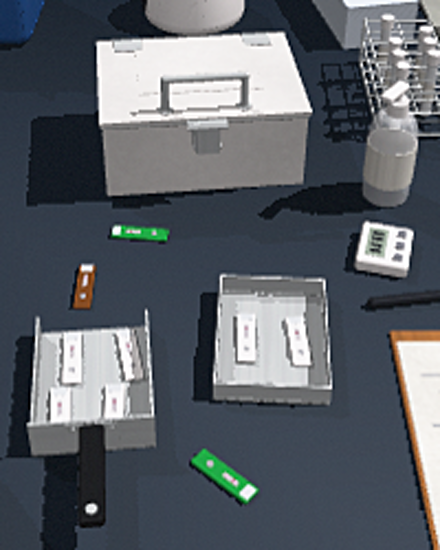

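```bash
cat >> h.py <<'E'
from scipy.spatial.transform import Slerp
def down(yaw,tilt=0,axis=(1,0,0)):
    "tool down with yaw (rad), then turned by tilt (deg) about a world axis"
    return Ro.from_rotvec(np.radians(tilt)*np.array(axis)/np.linalg.norm(axis))*Ro.from_euler('xyz',[np.pi,0,yaw])
def plan(wps,start=None):
    "wps: (pos, Rot, rows, gripper) -> prints the calls of <=5 rows"
    p,R=start or pose(); rows=[]
    for (q,S,n,g) in wps:
        q=np.array(q,float);S=S or R;sl=Slerp([0,1],Ro.concatenate([R,S]))
        rows+=[(p+(q-p)*(i+1)/n,sl((i+1)/n),g) for i in range(n)];p,R=q,S
    b,B=start or pose()
    for k in range(0,len(rows),5):
        ch=rows[k:k+5]
        dp=[[round(float(x),2) for x in B.inv().apply(q-b)/150] for q,S,g in ch]
        dr=[[round(float(x),2) for x in (B.inv()*S).as_rotvec()/np.radians(60)] for q,S,g in ch]
        print('dp',dp,'\ndr',dr,'\ng',[g for *_,g in ch])
        b=b+B.apply(np.array(dp[-1])*150);B=B*Ro.from_rotvec(np.array(dr[-1])*np.radians(60))
E
python3 - <<'E'
from h import *
c=eyes.get_calibration('top');d=np.load('pics/top0.npy');u,v,P=pts(c,d)
m=(abs(P[:,0]-540)<150)&(P[:,1]>100)&(P[:,1]<345)&(abs(P[:,2]-118)<8)&(v<245)
print(cv2.minAreaRect(P[m][:,:2].astype(np.float32)))
Y=down(0.042)
plan([((420,-250,265),down(0.2),10,1),((540,144,240),Y,10,1),((540,144,166.5),Y,3,1)])
E
```

```text
((537.939208984375, 218.24118041992188), (268.2498779296875, 227.124755859375), 3.197202444076538)
dp [[0.2, -0.19, -0.01], [0.39, -0.38, -0.03], [0.59, -0.57, -0.04], [0.79, -0.76, -0.06], [0.98, -0.95, -0.07]] 
dr [[-0.0, 0.0, 0.02], [-0.0, 0.0, 0.04], [-0.0, 0.0, 0.05], [-0.0, 0.0, 0.07], [-0.0, 0.0, 0.09]] 
g [1, 1, 1, 1, 1]
dp [[0.18, -0.21, -0.01], [0.36, -0.41, -0.03], [0.54, -0.62, -0.04], [0.71, -0.83, -0.05], [0.89, -1.04, -0.07]] 
dr [[-0.0, 0.0, 0.02], [-0.0, 0.0, 0.03], [-0.0, 0.0, 0.05], [-0.0, 0.0, 0.07], [-0.0, 0.0, 0.09]] 
g [1, 1, 1, 1, 1]
dp [[0.13, -0.24, 0.02], [0.26, -0.48, 0.04], [0.39, -0.72, 0.05], [0.52, -0.96, 0.07], [0.65, -1.2, 0.09]] 
dr [[-0.0, 0.0, 0.01], [-0.0, 0.0, 0.03], [-0.0, 0.0, 0.04], [-0.0, 0.0, 0.06], [-0.0, 0.0, 0.07]] 
g [1, 1, 1, 1, 1]
dp [[0.11, -0.26, 0.01], [0.23, -0.51, 0.03], [0.34, -0.76, 0.05], [0.45, -1.01, 0.06], [0.56, -1.26, 0.08]] 
dr [[-0.0, 0.0, 0.02], [-0.0, 0.0, 0.03], [-0.0, 0.0, 0.05], [-0.0, 0.0, 0.06], [-0.0, 0.0, 0.08]] 
g [1, 1, 1, 1, 1]
dp [[0.0, 0.0, 0.16], [0.0, 0.0, 0.33], [0.0, 0.0, 0.49]] 
dr [[-0.0, 0.0, -0.0], [-0.0, 0.0, -0.0], [-0.0, 0.0, -0.0]] 
g [1, 1, 1]
```

Request:
servo_tool(delta_pos=[[0.2,-0.2,-0.02],[0.4,-0.4,-0.04],[0.6,-0.6,-0.06],[0.8,-0.8,-0.08],[1,-1,-0.1]], dr=[[0,0,0.02],[0,0,0.04],[0,0,0.06],[0,0,0.08],[0,0,0.1]], gripper=[1,1,1,1,1], grip_force=40)

```text
time_s: 0.6
position: [337.2, -427.8, 259.4]
ee_rot: [-3.141, 0.0, 0.281]
wrist_force: [2.0, 0.5, -0.6]
finger_gap: 87.8
grasp_force: 0.0
```

Request:
servo_tool(delta_pos=[[0.16,-0.2,0],[0.32,-0.4,0],[0.48,-0.6,0],[0.64,-0.8,0],[0.8,-1,0]], dr=[[0,0,0.02],[0,0,0.04],[0,0,0.06],[0,0,0.08],[0,0,0.1]], gripper=[1,1,1,1,1])

```text
time_s: 1.1
position: [410.6, -250.6, 259.5]
ee_rot: [-3.142, 0.0, 0.176]
wrist_force: [0.8, 0.5, 0.5]
finger_gap: 87.8
grasp_force: 0.0
```

Request:
servo_tool(delta_pos=[[0.1,-0.2,0],[0.2,-0.4,0],[0.3,-0.6,0],[0.4,-0.8,0],[0.5,-1,0]], dr=[[0,0,0.02],[0,0,0.04],[0,0,0.06],[0,0,0.08],[0,0,0.1]], gripper=[1,1,1,1,1])

```text
time_s: 1.6
position: [457.8, -90.0, 259.5]
ee_rot: [3.142, 0.0, 0.072]
wrist_force: [1.0, -0.3, -0.2]
finger_gap: 87.9
grasp_force: 0.0
```

```bash
python3 - <<'E'
from h import *
s=monitor.sense();print(s['time_s'],s['q'].round(2),s['position'],s['ee_rot'],s['wrist_force'])
plan([((540,144,225),down(0.049),10,1),((540,144,166.5),down(0.049),3,1)])
E
```

```text
1.6 [ 0.33  0.13 -0.29  2.    0.04  1.01 -1.48] [457.75336793 -89.96054649 259.49625254] [3.14153686e+00 3.88683373e-04 7.17073216e-02] [ 1.00584679 -0.29921693 -0.20946134]
dp [[0.07, -0.15, 0.02], [0.13, -0.3, 0.05], [0.2, -0.45, 0.07], [0.26, -0.61, 0.09], [0.33, -0.76, 0.11]] 
dr [[0.0, 0.0, 0.0], [0.0, 0.0, 0.0], [0.0, 0.0, 0.01], [0.0, 0.0, 0.01], [0.0, 0.0, 0.01]] 
g [1, 1, 1, 1, 1]
dp [[0.06, -0.15, 0.03], [0.13, -0.3, 0.05], [0.19, -0.46, 0.07], [0.26, -0.61, 0.1], [0.32, -0.76, 0.12]] 
dr [[0.0, 0.0, 0.0], [0.0, 0.0, 0.01], [0.0, 0.0, 0.01], [0.0, 0.0, 0.01], [0.0, 0.0, 0.01]] 
g [1, 1, 1, 1, 1]
dp [[0.0, 0.0, 0.13], [0.0, 0.0, 0.26], [0.0, 0.0, 0.39]] 
dr [[0.0, 0.0, 0.0], [0.0, 0.0, 0.0], [0.0, 0.0, 0.0]] 
g [1, 1, 1]
```

Request:
servo_tool(delta_pos=[[0.07,-0.15,0.02],[0.13,-0.3,0.05],[0.2,-0.45,0.07],[0.26,-0.61,0.09],[0.33,-0.76,0.11]], dr=[[0,0,0],[0,0,0],[0,0,0.01],[0,0,0.01],[0,0,0.01]], gripper=[1,1,1,1,1])

```text
time_s: 2.1
position: [498.8, 27.0, 242.8]
ee_rot: [3.142, 0.001, 0.062]
wrist_force: [0.8, 0.5, 1.1]
finger_gap: 87.8
grasp_force: 0.0
```

Request:
servo_tool(delta_pos=[[0.06,-0.15,0.03],[0.13,-0.3,0.05],[0.19,-0.46,0.07],[0.26,-0.61,0.1],[0.32,-0.76,0.12]], dr=[[0,0,0],[0,0,0.01],[0,0,0.01],[0,0,0.01],[0,0,0.01]], gripper=[1,1,1,1,1])

```text
time_s: 2.6
position: [539.8, 143.5, 224.5]
ee_rot: [3.141, 0.001, 0.052]
wrist_force: [0.0, -1.0, -0.5]
finger_gap: 87.7
grasp_force: 0.0
```

Request:
servo_tool(delta_pos=[[0,0,0.13],[0,0,0.26],[0,0,0.39],[0,0,0.39]], dr=[[0,0,0],[0,0,0],[0,0,0],[0,0,0]], gripper=[1,1,1,1])

```text
time_s: 3.0
position: [537.8, 142.0, 163.9]
ee_rot: [3.14, 0.005, 0.052]
wrist_force: [0.3, 0.5, -0.1]
finger_gap: 88.1
grasp_force: 0.0
```

Request:
servo_tool(delta_pos=[[0,0,0],[0,0,0],[0,0,0],[0,0,0],[0,0,0]], dr=[[0,0,0],[0,0,0],[0,0,0],[0,0,0],[0,0,0]], gripper=[-1,-1,-1,-1,-1], grip_force=40)

```text
time_s: 3.5
position: [540.0, 142.8, 167.2]
ee_rot: [-3.142, -0.001, 0.052]
wrist_force: [-0.3, 0.2, -0.7]
finger_gap: 51.2
grasp_force: 0.0
```

```bash
python3 - <<'E'
from h import *
im,d=eyes.camera('side');cv2.imwrite('pics/s1.png',cv2.resize(im[90:230,220:420],None,fx=3,fy=3))
s=monitor.sense();print(s['time_s'],s['q'].round(2),s['position'],s['ee_rot'],s['wrist_force'],s['finger_gap'],s['grasp_force'])
E
```

```text
3.55 [-0.06  0.4  -0.39  1.89  0.2   0.88 -2.07] [539.9437111  142.73598577 167.02316886] [-3.14156588e+00 -5.98231972e-04  5.15472044e-02] [ 0.57788503  0.34424181 -0.58042978] 47.25473982592043 0.0
```

Request:
servo_tool(delta_pos=[[0,0,0],[0,0,0],[0,0,0],[0,0,0],[0,0,0]], dr=[[0,0,0],[0,0,0],[0,0,0],[0,0,0],[0,0,0]], gripper=[-1,-1,-1,-1,-1])

```text
time_s: 4.05
position: [539.6, 145.4, 166.7]
ee_rot: [-3.138, -0.001, 0.053]
wrist_force: [0.6, 5.7, -3.4]
finger_gap: 8.6
grasp_force: 40.0
```

Request:
servo_tool(delta_pos=[[0,0,0],[0,0,0]], dr=[[0,0,0],[0,0,0]], gripper=[-1,-1])

```text
time_s: 4.25
position: [539.6, 145.4, 166.7]
ee_rot: [-3.138, -0.001, 0.054]
wrist_force: [0.5, 5.6, -2.5]
finger_gap: 9.0
grasp_force: 40.0
```

```bash
cat > lid.py <<'E'
from h import *
H=np.array([531.4,329,112.]);ax=np.array([-.9988,-.0488,0])
def arc(t0,t1,n,follow,R0,b0,th0,steps=1):
    "waypoints turning about the hinge; b0 bar point and R0 tool at lid angle th0"
    out=[]
    for t in np.linspace(t0,t1,n+1)[1:]:
        bar=H+Ro.from_rotvec(ax*(t-th0)).apply(b0-H)
        S=Ro.from_rotvec(ax*follow*(t-th0))*R0
        out.append((bar-S.apply([0,0,3]),S,steps,-1))
    return out
E
python3 - <<'E'
from lid import *
s=monitor.sense();print(s['time_s'],s['position'],s['ee_rot'],s['wrist_force'],s['finger_gap'],s['grasp_force'])
p,R=pose();plan(arc(0,1.72,25,.4,R,p+R.apply([0,0,3]),0))
E
```

```text
4.25 [539.62036491 145.39615248 166.68796235] [-3.13834037e+00 -7.28235119e-04  5.35491199e-02] [ 0.52300612  5.63469843 -2.54718573] 9.005326160326055 40.00186800956726
dp [[0.0, -0.03, -0.08], [0.0, -0.06, -0.16], [0.0, -0.1, -0.24], [0.0, -0.14, -0.32], [0.0, -0.19, -0.39]] 
dr [[-0.03, -0.0, -0.0], [-0.05, -0.0, -0.0], [-0.08, -0.0, -0.0], [-0.11, -0.0, -0.0], [-0.13, -0.0, -0.0]] 
g [-1, -1, -1, -1, -1]
dp [[0.0, -0.05, -0.08], [0.0, -0.09, -0.15], [0.0, -0.15, -0.22], [0.0, -0.21, -0.29], [0.0, -0.27, -0.35]] 
dr [[-0.03, -0.0, -0.0], [-0.05, -0.0, -0.0], [-0.08, -0.0, -0.0], [-0.11, -0.0, -0.0], [-0.13, -0.0, -0.0]] 
g [-1, -1, -1, -1, -1]
dp [[0.0, -0.06, -0.06], [0.0, -0.12, -0.12], [0.0, -0.19, -0.18], [0.0, -0.26, -0.23], [0.0, -0.34, -0.28]] 
dr [[-0.03, -0.0, -0.0], [-0.06, -0.0, -0.0], [-0.08, -0.0, -0.0], [-0.11, -0.0, -0.0], [-0.13, -0.0, -0.0]] 
g [-1, -1, -1, -1, -1]
dp [[0.01, -0.07, -0.05], [0.01, -0.14, -0.1], [0.01, -0.22, -0.14], [0.01, -0.3, -0.18], [0.01, -0.38, -0.21]] 
dr [[-0.03, -0.0, -0.0], [-0.06, -0.0, -0.0], [-0.08, -0.0, -0.0], [-0.11, -0.0, -0.0], [-0.14, -0.0, -0.0]] 
g [-1, -1, -1, -1, -1]
dp [[-0.0, -0.08, -0.03], [-0.0, -0.16, -0.07], [-0.0, -0.25, -0.09], [-0.0, -0.33, -0.11], [-0.0, -0.42, -0.13]] 
dr [[-0.02, -0.0, -0.0], [-0.05, -0.0, -0.0], [-0.07, -0.0, -0.0], [-0.1, -0.0, -0.0], [-0.13, -0.0, -0.0]] 
g [-1, -1, -1, -1, -1]
```

Request:
servo_tool(delta_pos=[[0.0,-0.03,-0.08],[0.0,-0.06,-0.16],[0.0,-0.1,-0.24],[0.0,-0.14,-0.32],[0.0,-0.19,-0.39]], dr=[[-0.03,0,0],[-0.05,0,0],[-0.08,0,0],[-0.11,0,0],[-0.13,0,0]], gripper=[-1,-1,-1,-1,-1])

```text
time_s: 4.75
position: [538.2, 172.6, 224.7]
ee_rot: [3.006, -0.0, 0.053]
wrist_force: [3.1, 3.1, -9.3]
finger_gap: 8.6
grasp_force: 40.0
```

Request:
servo_tool(delta_pos=[[0.0,-0.05,-0.08],[0.0,-0.09,-0.15],[0.0,-0.15,-0.22],[0.0,-0.21,-0.29],[0.0,-0.27,-0.35]], dr=[[-0.03,0,0],[-0.05,0,0],[-0.08,0,0],[-0.11,0,0],[-0.13,0,0]], gripper=[-1,-1,-1,-1,-1])

```text
time_s: 5.25
position: [536.0, 217.3, 271.1]
ee_rot: [2.865, 0.001, 0.051]
wrist_force: [2.7, -3.1, -5.7]
finger_gap: 9.0
grasp_force: 40.0
```

```bash
python3 - <<'E'
from lid import *
im,d=eyes.camera('side');cv2.imwrite('pics/s2.png',cv2.resize(im[40:230,200:440],None,fx=2,fy=2))
s=monitor.sense();print(s['time_s'],s['q'].round(2),s['position'],s['ee_rot'],s['wrist_force'],s['finger_gap'],s['grasp_force'])
E
```

```text
5.3 [-0.34  0.39 -0.37  1.67  0.37  1.3  -2.35] [535.93151291 219.33771586 272.6491131 ] [ 2.86532369e+00 -4.10533590e-04  5.32964609e-02] [-0.80413372 -4.28374421  3.91489628] 8.856404975787944 40.00715732574463
```

View pics/s2.png

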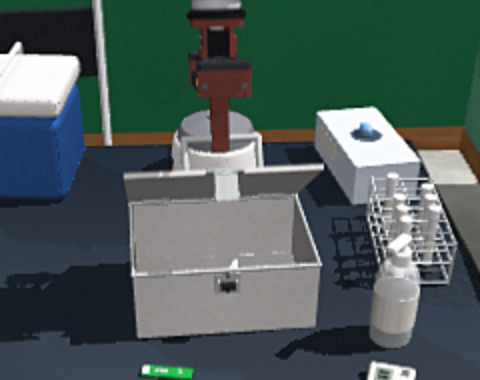

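Side view: the lid has swung to about 40° with the gripper holding the bar (220,150); bottle, rack and timer are undisturbed.

Request:
servo_tool(delta_pos=[[0.0,-0.06,-0.06],[0.0,-0.12,-0.12],[0.0,-0.19,-0.18],[0.0,-0.26,-0.23],[0.0,-0.34,-0.28]], dr=[[-0.03,0,0],[-0.06,0,0],[-0.08,0,0],[-0.11,0,0],[-0.13,0,0]], gripper=[-1,-1,-1,-1,-1])

```text
time_s: 5.8
position: [533.3, 274.7, 300.4]
ee_rot: [2.725, -0.0, 0.047]
wrist_force: [-3.1, -9.6, 13.2]
finger_gap: 9.0
grasp_force: 40.0
```

Request:
servo_tool(delta_pos=[[0.01,-0.07,-0.05],[0.01,-0.14,-0.1],[0.01,-0.22,-0.14],[0.01,-0.3,-0.18],[0.01,-0.38,-0.21]], dr=[[-0.03,0,0],[-0.06,0,0],[-0.08,0,0],[-0.11,0,0],[-0.14,0,0]], gripper=[-1,-1,-1,-1,-1])

```text
time_s: 6.3
position: [530.5, 342.3, 308.8]
ee_rot: [2.582, -0.001, 0.049]
wrist_force: [-7.0, -3.8, 19.1]
finger_gap: 9.4
grasp_force: 40.0
```

```bash
python3 - <<'E'
from lid import *
s=monitor.sense();print(s['time_s'],s['q'].round(2),s['position'],s['ee_rot'],s['wrist_force'],s['finger_gap'],s['grasp_force'])
p,R=pose();b=p+R.apply([0,0,3])-H;print(b,np.hypot(b[1],b[2]),np.radians(164.6)-np.arctan2(b[2],b[1]))
E
```

```text
6.3 [-0.64  0.58 -0.34  1.37  0.52  1.69 -2.56] [530.50740289 342.33299753 308.79950082] [ 2.58244352e+00 -1.32620804e-03  4.91270350e-02] [-7.0089042  -3.79394217 19.08573811] 9.390446027736585 40.0123929977417
[ -0.81107939  11.74368784 194.25638273] 194.61103883602848 1.3623967131959769
```

```bash
python3 - <<'E'
from lid import *
p,R=pose();b=p+R.apply([0,0,3])
plan(arc(1.362,1.74,7,-.3,R,b,1.362))
E
```

```text
dp [[0.0, -0.06, -0.03], [0.0, -0.13, -0.06], [0.0, -0.19, -0.09], [0.0, -0.26, -0.11], [0.0, -0.32, -0.12]] 
dr [[0.02, -0.0, 0.0], [0.03, -0.0, 0.0], [0.05, -0.0, 0.0], [0.06, -0.0, 0.0], [0.08, -0.0, 0.0]] 
g [-1, -1, -1, -1, -1]
dp [[0.0, -0.07, -0.01], [-0.0, -0.14, -0.02]] 
dr [[0.01, -0.0, 0.0], [0.03, -0.0, 0.0]] 
g [-1, -1]
```

Request:
servo_tool(delta_pos=[[0.0,-0.06,-0.03],[0.0,-0.13,-0.06],[0.0,-0.19,-0.09],[0.0,-0.26,-0.11],[0.0,-0.32,-0.12]], dr=[[0.02,0,0],[0.03,0,0],[0.05,0,0],[0.06,0,0],[0.08,0,0]], gripper=[-1,-1,-1,-1,-1])

```text
time_s: 6.8
position: [528.0, 394.9, 297.4]
ee_rot: [2.673, -0.002, 0.052]
wrist_force: [-3.1, 1.2, 15.1]
finger_gap: 8.8
grasp_force: 40.0
```

Request:
servo_tool(delta_pos=[[0.0,-0.07,-0.01],[0,-0.14,-0.02],[0,-0.14,-0.02]], dr=[[0.01,0,0],[0.03,0,0],[0.03,0,0]], gripper=[-1,-1,-1])

```text
time_s: 7.1
position: [527.0, 415.0, 288.6]
ee_rot: [2.704, -0.0, 0.053]
wrist_force: [-0.4, 1.9, 4.6]
finger_gap: 9.2
grasp_force: 40.0
```

```bash
python3 - <<'E'
from lid import *
s=monitor.sense();print(s['time_s'],s['q'].round(2),s['position'],s['ee_rot'],s['wrist_force'],s['finger_gap'],s['grasp_force'])
p,R=pose();b=p+R.apply([0,0,3])-H;print(b,np.hypot(b[1],b[2]),np.radians(164.6)-np.arctan2(b[2],b[1]))
E
```

```text
7.1 [-0.67  0.63 -0.37  1.29  0.46  1.63 -2.6 ] [527.00957672 414.96433576 288.56479184] [ 2.70438394e+00 -4.01815567e-04  5.26452915e-02] [-0.36014042  1.93684196  4.64266552] 9.223436084942618 39.994556307792664
[ -4.32249161  84.69591589 173.84698089] 193.38089598935116 1.755360049336803
```

```bash
python3 - <<'E'
from h import *
p,R=pose()
T=down(1.616,15,(1,.045,0))
plan([(p,R,3,-.3),(p+R.apply([0,0,-130]),R,4,-.3),((505,230,400),down(0.7,-8),8,-.3),((450,-60,330),down(1.3),9,0.3),((412.5,-329,120),T,11,0.3)])
E
```

```text
dp [[0.0, 0.0, 0.0], [0.0, 0.0, 0.0], [0.0, 0.0, 0.0], [0.0, -0.0, -0.22], [0.0, -0.0, -0.43]] 
dr [[0.0, 0.0, 0.0], [0.0, 0.0, 0.0], [0.0, 0.0, 0.0], [0.0, 0.0, 0.0], [0.0, 0.0, 0.0]] 
g [-0.3, -0.3, -0.3, -0.3, -0.3]
dp [[-0.0, -0.0, -0.22], [0.0, -0.0, -0.44], [-0.03, 0.18, -0.35], [-0.05, 0.36, -0.26], [-0.08, 0.53, -0.17]] 
dr [[0.0, 0.0, 0.0], [0.0, 0.0, 0.0], [0.03, 0.01, -0.08], [0.07, 0.02, -0.15], [0.1, 0.03, -0.23]] 
g [-0.3, -0.3, -0.3, -0.3, -0.3]
dp [[-0.07, 0.18, 0.07], [-0.14, 0.35, 0.14], [-0.21, 0.53, 0.21], [-0.29, 0.7, 0.28], [-0.36, 0.88, 0.34]] 
dr [[0.04, 0.01, -0.08], [0.07, 0.02, -0.15], [0.11, 0.03, -0.23], [0.14, 0.05, -0.31], [0.18, 0.06, -0.39]] 
g [-0.3, -0.3, -0.3, -0.3, -0.3]
dp [[-0.16, 0.13, 0.09], [-0.33, 0.26, 0.17], [-0.49, 0.39, 0.25], [-0.65, 0.52, 0.33], [-0.82, 0.65, 0.41]] 
dr [[0.0, 0.01, -0.06], [0.01, 0.02, -0.12], [0.02, 0.03, -0.19], [0.03, 0.05, -0.25], [0.04, 0.06, -0.31]] 
g [0.3, 0.3, 0.3, 0.3, 0.3]
dp [[-0.2, 0.07, 0.06], [-0.4, 0.15, 0.12], [-0.61, 0.22, 0.19], [-0.81, 0.29, 0.25], [-0.95, 0.35, 0.39]] 
dr [[0.01, 0.01, -0.07], [0.01, 0.02, -0.13], [0.02, 0.04, -0.19], [0.03, 0.05, -0.26], [0.04, 0.07, -0.28]] 
g [0.3, 0.3, 0.3, 0.3, 0.3]
dp [[-0.17, 0.02, 0.12], [-0.34, 0.04, 0.24], [-0.5, 0.06, 0.37], [-0.67, 0.07, 0.49], [-0.84, 0.09, 0.61]] 
dr [[0.0, 0.02, -0.03], [0.0, 0.05, -0.06], [0.01, 0.07, -0.09], [0.01, 0.09, -0.11], [0.02, 0.11, -0.14]] 
g [0.3, 0.3, 0.3, 0.3, 0.3]
dp [[-0.18, -0.0, 0.11], [-0.36, -0.01, 0.21], [-0.54, -0.01, 0.31], [-0.72, -0.01, 0.42], [-0.9, -0.02, 0.52]] 
dr [[-0.0, 0.03, -0.03], [0.0, 0.05, -0.06], [0.01, 0.07, -0.08], [0.01, 0.09, -0.11], [0.01, 0.11, -0.14]] 
g [0.3, 0.3, 0.3, 0.3, 0.3]
```

Request:
servo_tool(delta_pos=[[0,0,0],[0,0,0],[0,0,0],[0,0,-0.22],[0,0,-0.43]], dr=[[0,0,0],[0,0,0],[0,0,0],[0,0,0],[0,0,0]], gripper=[-0.3,-0.3,-0.3,-0.3,-0.3])

```text
time_s: 7.6
position: [526.0, 440.5, 346.1]
ee_rot: [2.7, 0.002, 0.051]
wrist_force: [0.0, 0.6, -0.2]
finger_gap: 30.7
grasp_force: 0.0
```

Request:
servo_tool(delta_pos=[[0,0,-0.22],[0,0,-0.44],[-0.03,0.18,-0.35],[-0.05,0.36,-0.26],[-0.08,0.53,-0.17]], dr=[[0,0,0],[0,0,0],[0.03,0.01,-0.08],[0.07,0.02,-0.15],[0.1,0.03,-0.23]], gripper=[-0.3,-0.3,-0.3,-0.3,-0.3])

```text
time_s: 8.1
position: [517.1, 378.6, 402.9]
ee_rot: [2.816, 0.061, 0.29]
wrist_force: [1.0, -1.0, 0.6]
finger_gap: 30.3
grasp_force: 0.0
```

Request:
servo_tool(delta_pos=[[-0.07,0.18,0.07],[-0.14,0.35,0.14],[-0.21,0.53,0.21],[-0.29,0.7,0.28],[-0.36,0.88,0.34]], dr=[[0.04,0.01,-0.08],[0.07,0.02,-0.15],[0.11,0.03,-0.23],[0.14,0.05,-0.31],[0.18,0.06,-0.39]], gripper=[-0.3,-0.3,-0.3,-0.3,-0.3])

```text
time_s: 8.6
position: [504.2, 227.4, 400.4]
ee_rot: [3.038, 0.087, 0.704]
wrist_force: [1.0, -1.0, -0.3]
finger_gap: 30.7
grasp_force: 0.0
```

Request:
servo_tool(delta_pos=[[-0.16,0.13,0.09],[-0.33,0.26,0.17],[-0.49,0.39,0.25],[-0.65,0.52,0.33],[-0.82,0.65,0.41]], dr=[[0.0,0.01,-0.06],[0.01,0.02,-0.12],[0.02,0.03,-0.19],[0.03,0.05,-0.25],[0.04,0.06,-0.31]], gripper=[0.3,0.3,0.3,0.3,0.3])

```text
time_s: 9.1
position: [473.8, 66.2, 360.3]
ee_rot: [3.101, 0.048, 1.031]
wrist_force: [0.2, -0.2, 0.4]
finger_gap: 56.9
grasp_force: 0.0
```

```bash
python3 - <<'E'
from lid import *
s=monitor.sense();print(s['time_s'],s['q'].round(2),s['position'],s['ee_rot'],s['wrist_force'],s['finger_gap'])
im,d=eyes.camera('side');cv2.imwrite('pics/s3.png',cv2.resize(im[40:360,200:440],None,fx=1.8,fy=1.8))
T=down(1.616,15,(1,.045,0))
plan([((440,-130,300),down(1.5),5,.3),((412.5,-329,110),T,9,0.3)])
E
```

```text
9.1 [ 0.09  0.08 -0.42  1.83  0.1   1.25 -0.9 ] [473.826078    66.16805457 360.34403456] [3.1013968  0.04755956 1.03081401] [ 0.17713704 -0.21159779  0.37299067] 56.880233298186184
dp [[-0.23, 0.09, 0.09], [-0.47, 0.18, 0.19], [-0.7, 0.27, 0.28], [-0.94, 0.36, 0.38], [-1.17, 0.45, 0.47]] 
dr [[0.0, 0.01, -0.09], [0.01, 0.02, -0.18], [0.01, 0.03, -0.27], [0.02, 0.05, -0.36], [0.02, 0.06, -0.45]] 
g [0.3, 0.3, 0.3, 0.3, 0.3]
dp [[-0.15, -0.01, 0.14], [-0.3, -0.02, 0.28], [-0.45, -0.03, 0.42], [-0.6, -0.04, 0.56], [-0.74, -0.05, 0.71]] 
dr [[0.01, 0.03, -0.01], [0.01, 0.05, -0.02], [0.01, 0.08, -0.04], [0.01, 0.11, -0.05], [0.01, 0.14, -0.06]] 
g [0.3, 0.3, 0.3, 0.3, 0.3]
dp [[-0.17, -0.02, 0.11], [-0.34, -0.04, 0.23], [-0.5, -0.06, 0.35], [-0.67, -0.08, 0.46]] 
dr [[0.0, 0.03, -0.01], [0.01, 0.05, -0.03], [0.01, 0.08, -0.04], [0.01, 0.11, -0.05]] 
g [0.3, 0.3, 0.3, 0.3]
```

View pics/s3.png

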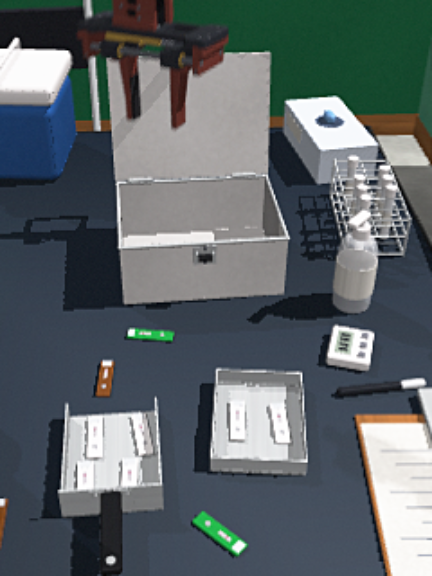

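Side view: the lid stands fully open (190,110), and the tray (110,470) and dish are untouched.

Request:
servo_tool(delta_pos=[[-0.2,0.08,0.08],[-0.4,0.15,0.16],[-0.6,0.23,0.24],[-0.8,0.31,0.32],[-0.99,0.38,0.4]], dr=[[0,0.01,-0.09],[0.01,0.02,-0.18],[0.01,0.03,-0.27],[0.02,0.05,-0.36],[0.02,0.06,-0.45]], gripper=[0.3,0.3,0.3,0.3,0.3])

```text
time_s: 9.65
position: [446.8, -94.0, 309.9]
ee_rot: [3.133, -0.004, 1.504]
wrist_force: [0.0, -0.5, -1.5]
finger_gap: 57.2
grasp_force: 0.0
```

Request:
servo_tool(delta_pos=[[-0.15,-0.01,0.14],[-0.3,-0.02,0.28],[-0.45,-0.03,0.42],[-0.6,-0.04,0.56],[-0.74,-0.05,0.71]], dr=[[0.01,0.03,-0.01],[0.01,0.05,-0.02],[0.01,0.08,-0.04],[0.01,0.11,-0.05],[0.01,0.14,-0.06]], gripper=[0.3,0.3,0.3,0.3,0.3])

```text
time_s: 10.15
position: [432.9, -203.2, 202.6]
ee_rot: [3.138, -0.151, 1.565]
wrist_force: [0.4, -0.0, -0.6]
finger_gap: 56.9
grasp_force: 0.0
```

```bash
python3 - <<'E'
from lid import *
s=monitor.sense();print(s['time_s'],s['q'].round(2),s['position'],s['ee_rot'])
T=down(1.616,15,(1,.045,0))
g=np.array([412.6,-329,37])-T.apply([0,0,3])
plan([(g+T.apply([0,0,-60]),T,5,.3),(g,T,5,0.3)])
E
```

```text
10.15 [ 0.54  0.25 -0.16  2.01 -0.12  0.94  0.45] [ 432.90550438 -203.21649266  202.60662136] [ 3.13816586 -0.15103086  1.56500674]
dp [[-0.21, -0.03, 0.11], [-0.42, -0.05, 0.22], [-0.63, -0.08, 0.33], [-0.83, -0.1, 0.44], [-1.04, -0.13, 0.55]] 
dr [[0.0, 0.02, -0.01], [0.01, 0.04, -0.02], [0.01, 0.06, -0.03], [0.01, 0.08, -0.04], [0.01, 0.11, -0.05]] 
g [0.3, 0.3, 0.3, 0.3, 0.3]
dp [[-0.0, 0.0, 0.08], [-0.0, 0.0, 0.16], [-0.0, 0.0, 0.24], [-0.0, 0.0, 0.32], [-0.0, 0.0, 0.4]] 
dr [[0.0, -0.0, 0.0], [0.0, -0.0, 0.0], [0.0, -0.0, 0.0], [0.0, -0.0, 0.0], [0.0, -0.0, 0.0]] 
g [0.3, 0.3, 0.3, 0.3, 0.3]
```

Request:
servo_tool(delta_pos=[[-0.2,-0.03,0.1],[-0.4,-0.05,0.2],[-0.6,-0.08,0.3],[-0.8,-0.1,0.4],[-1,-0.13,0.5]], dr=[[0,0.02,-0.01],[0.01,0.04,-0.02],[0.01,0.06,-0.03],[0.01,0.08,-0.04],[0.01,0.11,-0.05]], gripper=[0.3,0.3,0.3,0.3,0.3])

```text
time_s: 10.65
position: [413.1, -339.9, 105.8]
ee_rot: [3.138, -0.266, 1.62]
wrist_force: [0.3, 0.1, 0.9]
finger_gap: 56.8
grasp_force: 0.0
```

Request:
servo_tool(delta_pos=[[0,0,0]], dr=[[0,0,0]], gripper=[0.3])

```text
time_s: 10.75
position: [409.9, -343.2, 103.5]
ee_rot: [-3.14, -0.266, 1.611]
wrist_force: [-0.5, 0.7, 0.4]
finger_gap: 57.1
grasp_force: 0.0
```

```bash
python3 - <<'E'
from lid import *
s=monitor.sense();print(s['time_s'],s['q'].round(2),s['position'],s['ee_rot'])
T=down(1.616,15,(1,.045,0))
g=np.array([412.6,-329,37])-T.apply([0,0,3])
plan([(g,T,5,0.3)])
im,d=eyes.camera('wrist');c=eyes.get_calibration('wrist');u,v,P=pts(c,d)
br=im[v,u].mean(1);m=(br<70)&(abs(P[:,0]-412)<40)&(P[:,1]<-290)&(P[:,1]>-400)&(P[:,2]>35)&(P[:,2]<60)
print(m.sum(),P[m].mean(0),cv2.minAreaRect(P[m][:,:2].astype(np.float32)),np.median(P[m][:,2]))
E
```

```text
10.75 [ 0.78  0.53 -0.12  1.87 -0.17  0.93  0.84] [ 409.91753601 -343.21747907  103.4600541 ] [-3.14044397 -0.26638696  1.61103703]
dp [[-0.01, 0.0, 0.09], [-0.01, 0.01, 0.17], [-0.02, 0.01, 0.26], [-0.02, 0.02, 0.35], [-0.03, 0.02, 0.43]] 
dr [[0.0, -0.0, -0.0], [0.0, -0.0, -0.0], [0.0, -0.0, -0.0], [0.0, -0.0, -0.0], [0.0, -0.0, -0.0]] 
g [0.3, 0.3, 0.3, 0.3, 0.3]
3026 [ 411.44715985 -327.52414585   45.63935621] ((411.5449523925781, -327.97991943359375), (23.42717170715332, 76.82432556152344), 2.391005516052246) 45.80732456823854
```

Request:
servo_tool(delta_pos=[[-0.01,0.0,0.09],[-0.01,0.01,0.17],[-0.02,0.01,0.26],[-0.02,0.01,0.35],[-0.03,0.01,0.43]], dr=[[0,0,0],[0,0,0],[0,0,0],[0,0,0],[0,0,0]], gripper=[0.3,0.3,0.3,0.3,0.3])

```text
time_s: 11.3
position: [414.0, -325.2, 41.9]
ee_rot: [3.139, -0.266, 1.62]
wrist_force: [0.1, -0.1, 0.2]
finger_gap: 57.0
grasp_force: 0.0
```

Request:
servo_tool(delta_pos=[[0,0,0],[0,0,0],[0,0,0],[0,0,0]], dr=[[0,0,0],[0,0,0],[0,0,0],[0,0,0]], gripper=[0.3,-0.3,-0.3,-0.6], grip_force=40)

```text
time_s: 11.7
position: [414.3, -326.9, 43.6]
ee_rot: [3.138, -0.265, 1.619]
wrist_force: [-0.3, 0.1, 0.3]
finger_gap: 36.9
grasp_force: 0.0
```

Request:
servo_tool(delta_pos=[[0,0,0],[0,0,0],[0,0,0]], dr=[[0,0,0],[0,0,0],[0,0,0]], gripper=[-1,-1,-1])

```text
time_s: 12.0
position: [414.0, -326.8, 43.4]
ee_rot: [3.138, -0.265, 1.619]
wrist_force: [-0.4, -1.2, 2.8]
finger_gap: 23.9
grasp_force: 40.0
```

```bash
python3 - <<'E'
from lid import *
s=monitor.sense();print(s['time_s'],s['q'].round(2),s['position'],s['ee_rot'],s['wrist_force'],s['finger_gap'],s['grasp_force'])
p,R=pose();np.save('grip.npy',np.r_[p,R.as_quat()])
import numpy as np
up=lambda z:p+np.array([0,0,z])
# pour pose: tray frame at grasp
psi=np.arctan2(.999,-.045)
T0=Ro.from_euler('z',psi);o0=np.array([411.5+130*.045-0*1,-328+130*.999,0]);o0[0]=411.5-130*.045
G=(T0.inv()*R,T0.inv().apply(p-o0))
print('tray origin',o0,'tcp in tray',G[1])
def tcp(edge,tip,yaw=psi):
    T=Ro.from_euler('z',yaw)*Ro.from_rotvec([0,np.radians(tip),0])
    return edge+T.apply(G[1]-[80,0,0]),T*G[0]
yb=np.pi/2+.049
for e,t in(((532,60,190),0),((532,190,150),0),((533,190,140),50)):
    q,S=tcp(np.array(e,float),t,yb);print(e,t,q.round(1),S.as_euler('xyz').round(2))
E
```

```text
12.0 [ 0.77  0.61 -0.13  1.91 -0.18  0.8   0.84] [ 413.97129414 -326.76298539   43.40843239] [ 3.13821354 -0.26503786  1.61870249] [-0.35626679 -1.17106806  2.80199007] 23.887337692162262 39.97532308101654
tray origin [ 405.65 -198.13    0.  ] tcp in tray [-128.87713524   -2.52445569   43.40843239]
(532, 60, 190) 0 [ 544.8 -148.5  233.4] [ 3.14 -0.27  1.62]
(532, 190, 150) 0 [544.8 -18.5 193.4] [ 3.14 -0.27  1.62]
(533, 190, 140) 50 [540.5  89.2 327.9] [3.14 0.61 1.62]
```

Request:
servo_tool(delta_pos=[[0,0,0],[0,0,0]], dr=[[0,0,0],[0,0,0]], gripper=[-1,-1], grip_force=60)

```text
time_s: 12.2
position: [414.0, -326.8, 43.3]
ee_rot: [3.138, -0.265, 1.619]
wrist_force: [-0.8, -0.9, 4.2]
finger_gap: 23.7
grasp_force: 60.0
```

```bash
cat >> h.py <<'E'
def trayrect(P,z0=22,z1=60):
    m=(abs(P[:,0]-409)<75)&(P[:,1]>-272)&(P[:,1]<-90)&(P[:,2]>z0)&(P[:,2]<z1)
    r=cv2.minAreaRect(P[m][:,:2].astype(np.float32));return np.round(r[0],1),np.round(r[1],1),round(r[2],2),m.sum(),np.round(np.percentile(P[m][:,0],[1,99]),1)
E
python3 - <<'E'
from h import *
for n in('top','side'):
    im,d=eyes.camera(n);c=eyes.get_calibration(n)
    print(n,'before',trayrect(pts(c,np.load(f'pics/{n}0.npy'))[2]),'after',trayrect(pts(c,d)[2]))
s=monitor.sense();print(s['time_s'],s['position'],s['wrist_force'],s['grasp_force'])
p,R=pose();plan([(p+[0,0,50],R,5,-1)])
E
```

```text
top before (array([ 405.7, -194.8]), array([120.2, 146. ]), 1.98, np.int64(80), array([345. , 465.9])) after (array([ 406.6, -197.5]), array([120.6, 155.3]), 3.03, np.int64(87), array([344.9, 469.2]))
side before (array([ 406.7, -195.3]), array([120.3, 157.5]), 2.15, np.int64(131), array([344.6, 468.2])) after (array([ 466.3, -194.3]), array([156.2,  18.7]), 85.95, np.int64(59), array([454.7, 470.3]))
12.3 [ 414.02021756 -326.81077974   43.31336473] [-1.532061   -1.15596934  4.68196346] 59.97617483139038
dp [[0.02, 0.0, -0.06], [0.03, 0.0, -0.13], [0.05, 0.0, -0.19], [0.07, 0.0, -0.26], [0.09, 0.0, -0.32]] 
dr [[0.0, 0.0, 0.0], [0.0, 0.0, 0.0], [0.0, 0.0, 0.0], [0.0, 0.0, 0.0], [0.0, 0.0, 0.0]] 
g [-1, -1, -1, -1, -1]
```

Request:
servo_tool(delta_pos=[[0.02,0.0,-0.06],[0.03,0.0,-0.13],[0.05,0.0,-0.19],[0.07,0.0,-0.26],[0.09,0.0,-0.32]], dr=[[0,0.01,0],[0,0.03,0],[0,0.05,0],[0,0.07,0],[0,0.07,0]], gripper=[-1,-1,-1,-1,-1])

```text
time_s: 12.8
position: [413.7, -326.4, 93.3]
ee_rot: [3.138, -0.339, 1.618]
wrist_force: [0.9, -0.7, -1.5]
finger_gap: 23.5
grasp_force: 60.0
```

Request:
servo_tool(delta_pos=[[0,0,0],[0,0,0]], dr=[[0,0,0],[0,0,0]], gripper=[-1,-1])

```text
time_s: 13.0
position: [413.9, -325.7, 93.0]
ee_rot: [3.138, -0.338, 1.62]
wrist_force: [0.3, 0.8, -2.4]
finger_gap: 23.5
grasp_force: 60.0
```

```bash
cat >> h.py <<'E'
def traytilt(n,d,x0,y0,y1,half=75,zmin=-50):
    "fit height against y along the tray's side lips / floor, relative"
    c=eyes.get_calibration(n);u,v,P=pts(c,d)
    return P[(abs(P[:,0]-x0)<half)&(P[:,1]>y0)&(P[:,1]<y1)&(P[:,2]>zmin)]
E
python3 - <<'E'
from h import *
s=monitor.sense();print(s['time_s'],s['position'],s['ee_rot'],s['wrist_force'],s['moment'],s['finger_gap'])
for n in('top','side'):
    im,d=eyes.camera(n);P=traytilt(n,d,406,-260,-125,45,25)
    m=P[:,2]<120;P=P[m]
    for k in range(3): # floor plane incl. cassettes
        A=np.c_[P,np.ones(len(P))][:,[0,1,3]];f=np.linalg.lstsq(A,P[:,2],rcond=None)[0];r=P[:,2]-A@f;P=P[abs(r)<6]
    print(n,len(P),np.degrees(np.arctan(f[:2])),f[:2]@[406,-198]+f[2])
    cv2.imwrite(f'pics/{n}4.png',im)
E
```

```text
13.0 [ 413.87467336 -325.7128812    92.95266569] [ 3.13810336 -0.33842128  1.61972772] [ 0.3258236   0.84479618 -2.39757302] [-0.68593124 -0.06159783  0.01096952] 23.53154245534771
top 1165 [-0.16852813  3.87273461] 62.16674467831316
side 59 [-6.67719518  6.62229345] 66.91082281698831
```

```bash
cat > tray.py <<'E'
from h import *
g=np.load('grip.npy');psi=np.pi/2+.045
_T0=Ro.from_euler('z',psi);_o=np.array([406.6,-198.,0])
GR=_T0.inv()*Ro.from_quat(g[3:]);GP=_T0.inv().apply(g[:3]-_o)
def tcp(edge,tip,yaw=psi):
    T=Ro.from_euler('z',yaw)*Ro.from_rotvec([0,np.radians(tip),0])
    return np.array(edge,float)+T.apply(GP-[80,0,0]),T*GR
def w(edge,tip,n,yaw=psi): return (*tcp(edge,tip,yaw),n,-1)
E
python3 - <<'E'
from tray import *
y=np.pi/2+.049
plan([w((440,-60,185),-4,5),w((532,130,175),-4,7,y),w((533,190,165),0,3,y)])
E
```

```text
dp [[0.12, 0.05, -0.13], [0.24, 0.11, -0.26], [0.36, 0.16, -0.39], [0.48, 0.22, -0.52], [0.6, 0.27, -0.64]] 
dr [[-0.0, -0.0, 0.0], [-0.0, -0.0, 0.0], [-0.0, -0.0, 0.0], [-0.0, -0.0, 0.0], [-0.0, -0.0, 0.0]] 
g [-1, -1, -1, -1, -1]
dp [[0.16, 0.1, 0.06], [0.32, 0.19, 0.13], [0.49, 0.29, 0.2], [0.65, 0.39, 0.27], [0.81, 0.48, 0.34]] 
dr [[-0.0, -0.0, 0.0], [-0.0, -0.0, -0.0], [-0.0, -0.0, -0.0], [-0.0, -0.0, -0.0], [-0.0, -0.0, -0.0]] 
g [-1, -1, -1, -1, -1]
dp [[0.17, 0.1, 0.06], [0.33, 0.2, 0.13], [0.47, 0.21, 0.17], [0.6, 0.21, 0.2], [0.73, 0.22, 0.24]] 
dr [[-0.0, -0.0, -0.0], [0.0, -0.0, -0.0], [0.0, -0.03, -0.0], [0.0, -0.05, -0.0], [0.0, -0.07, -0.0]] 
g [-1, -1, -1, -1, -1]
```

Request:
servo_tool(delta_pos=[[0.05,0.02,-0.06],[0.14,0.06,-0.16],[0.27,0.12,-0.3],[0.43,0.19,-0.47],[0.6,0.27,-0.64]], dr=[[0,0,0],[0,0,0],[0,0,0],[0,0,0],[0,0,0]], gripper=[-1,-1,-1,-1,-1])

```text
time_s: 13.6
position: [451.9, -269.8, 216.0]
ee_rot: [3.138, -0.339, 1.62]
wrist_force: [0.7, 0.1, -2.3]
finger_gap: 23.3
grasp_force: 60.0
```

Request:
servo_tool(delta_pos=[[0.16,0.1,0.06],[0.32,0.19,0.13],[0.49,0.29,0.2],[0.65,0.39,0.27],[0.81,0.48,0.34]], dr=[[0,0,0],[0,0,0],[0,0,0],[0,0,0],[0,0,0]], gripper=[-1,-1,-1,-1,-1])

```text
time_s: 14.1
position: [518.0, -134.0, 207.7]
ee_rot: [3.137, -0.339, 1.621]
wrist_force: [0.5, -0.5, -2.2]
finger_gap: 23.6
grasp_force: 60.0
```

Request:
servo_tool(delta_pos=[[0.16,0.1,0.06],[0.31,0.19,0.12],[0.44,0.22,0.16],[0.53,0.22,0.19],[0.58,0.22,0.2]], dr=[[0,0,0],[0,0,0],[0,-0.02,0],[0,-0.03,0],[0,-0.04,0]], gripper=[-1,-1,-1,-1,-1])

```text
time_s: 14.6
position: [545.6, -40.0, 208.1]
ee_rot: [3.138, -0.297, 1.623]
wrist_force: [-0.1, -0.4, -1.9]
finger_gap: 23.5
grasp_force: 60.0
```

```bash
python3 - <<'E'
from tray import *
s=monitor.sense();print(s['time_s'],s['q'].round(2),s['position'],s['ee_rot'],s['wrist_force'],s['finger_gap'])
p,R=pose();T=R*GR.inv();print('edge',p-T.apply(GP-[80,0,0]))
y=np.pi/2+.049
im,d=eyes.camera('side');cv2.imwrite('pics/s5.png',cv2.resize(im[40:360,200:440],None,fx=1.8,fy=1.8))
plan([w((533,195,155),5,4,y)]+[w((533,197,150),t,1,y) for t in (11,17,23,29,35,40,45,50,50,50,50)])
E
```

```text
14.6 [ 0.35  0.37 -0.28  1.86 -0.23  0.98  0.27] [545.58466151 -40.02309624 208.11734764] [ 3.13773755 -0.29700039  1.62277905] [-0.11051127 -0.4252733  -1.92529846] 23.541886654084728
edge [533.74336315 169.89371477 171.40866368]
dp [[0.05, 0.0, 0.0], [0.1, 0.0, 0.0], [0.16, 0.0, 0.01], [0.21, 0.0, 0.01], [0.3, 0.01, -0.08]] 
dr [[0.0, -0.03, 0.0], [0.0, -0.06, 0.0], [0.0, -0.09, 0.0], [0.0, -0.11, 0.0], [0.0, -0.21, 0.0]] 
g [-1, -1, -1, -1, -1]
dp [[0.08, -0.0, -0.13], [0.16, -0.0, -0.25], [0.26, -0.0, -0.36], [0.37, -0.0, -0.46], [0.47, -0.0, -0.53]] 
dr [[0.0, -0.1, -0.0], [0.0, -0.2, -0.0], [0.0, -0.3, -0.0], [0.0, -0.4, -0.0], [0.0, -0.49, -0.0]] 
g [-1, -1, -1, -1, -1]
dp [[0.07, -0.0, -0.11], [0.14, -0.0, -0.21], [0.14, -0.0, -0.21], [0.14, -0.0, -0.21], [0.14, -0.0, -0.21]] 
dr [[0.0, -0.08, -0.0], [0.0, -0.16, -0.0], [0.0, -0.16, -0.0], [0.0, -0.16, -0.0], [0.0, -0.16, -0.0]] 
g [-1, -1, -1, -1, -1]
```

View pics/s5.png

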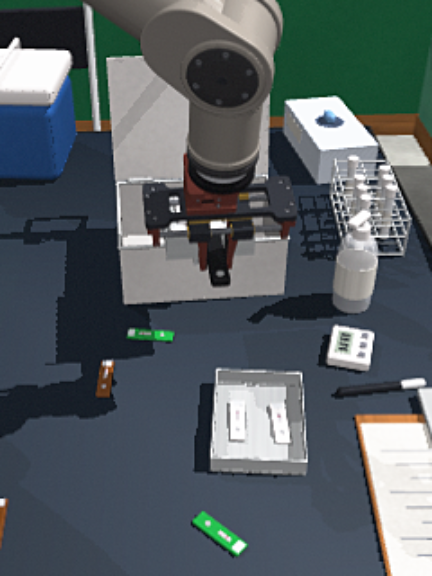

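Side view: the loaded tray is held over the bin (handle end at 218,270) with nothing spilled. Tipping now.

Request:
servo_tool(delta_pos=[[0.05,0,0],[0.1,0,0],[0.16,0,0.01],[0.21,0,0.01],[0.3,0,-0.08]], dr=[[0,-0.03,0],[0,-0.06,0],[0,-0.09,0],[0,-0.11,0],[0,-0.21,0]], gripper=[-1,-1,-1,-1,-1])

```text
time_s: 15.15
position: [542.4, -7.2, 230.2]
ee_rot: [-3.14, -0.074, 1.611]
wrist_force: [-0.0, -0.9, -2.6]
finger_gap: 23.8
grasp_force: 60.0
```

Request:
servo_tool(delta_pos=[[0.08,0,-0.13],[0.16,0,-0.25],[0.26,0,-0.36],[0.37,0,-0.46],[0.47,0,-0.53]], dr=[[0,-0.1,0],[0,-0.2,0],[0,-0.3,0],[0,-0.4,0],[0,-0.49,0]], gripper=[-1,-1,-1,-1,-1])

```text
time_s: 15.65
position: [540.6, 61.3, 318.6]
ee_rot: [3.134, 0.439, 1.614]
wrist_force: [-0.6, 0.2, -2.7]
finger_gap: 23.8
grasp_force: 60.0
```

Request:
servo_tool(delta_pos=[[0.07,0,-0.11],[0.14,0,-0.21],[0.14,0,-0.21],[0.14,0,-0.21],[0.14,0,-0.21]], dr=[[0,-0.08,0],[0,-0.16,0],[0,-0.16,0],[0,-0.16,0],[0,-0.16,0]], gripper=[-1,-1,-1,-1,-1])

```text
time_s: 16.15
position: [538.9, 91.3, 336.1]
ee_rot: [3.137, 0.604, 1.613]
wrist_force: [0.7, 0.0, -1.8]
finger_gap: 23.7
grasp_force: 60.0
```

```bash
python3 - <<'E'
from tray import *
s=monitor.sense();print(s['time_s'],s['q'].round(2),s['position'],s['ee_rot'],s['wrist_force'],s['moment'],s['finger_gap'])
p,R=pose();T=R*GR.inv();print('edge',p-T.apply(GP-[80,0,0]),T.as_euler('zyx',degrees=True))
im,d=eyes.camera('top');a=cv2.resize(im[100:270,160:330],None,fx=3,fy=3)
im,d=eyes.camera('wrist');b=cv2.resize(im,(0,0),fx=.44,fy=.44)
o=np.zeros((510,510+b.shape[1],3),np.uint8);o[:,:510]=a;o[:b.shape[0],510:]=b;cv2.imwrite('pics/t6.png',o)
E
```

```text
16.15 [-0.38  0.33 -0.25  1.7   0.58  1.51 -0.74] [538.94843354  91.27392291 336.11031183] [3.13744242 0.60354776 1.6128229 ] [ 0.65686071  0.03248179 -1.79306061] [ 0.63591231 -0.0450281  -0.06549253] 23.735247136707056
edge [533.78106448 192.98135293 148.54243519] [ 91.37779599  -1.88066209 -49.74017672]
```

View pics/t6.png

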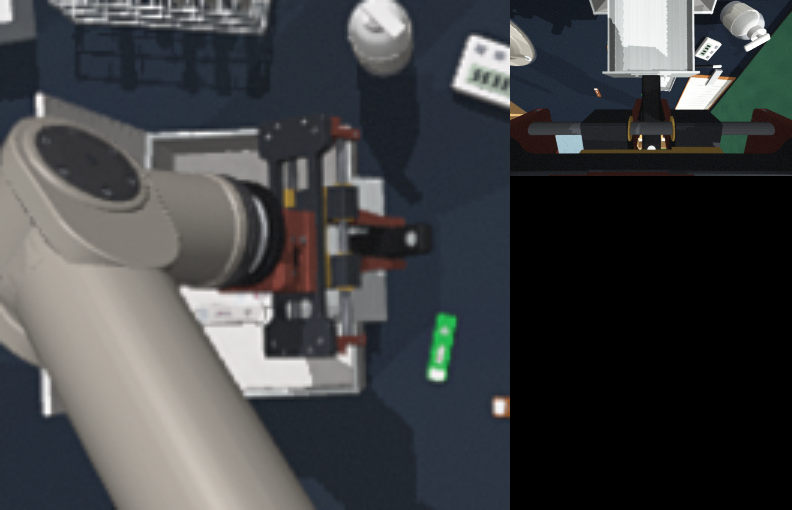

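Top and wrist views: the tipped pan looks bare (650,40) and a cassette lies in the bin at (225,308). The wrist force fell by about 0.6 N, so all four are out.

```bash
python3 - <<'E'
from tray import *
y=np.pi/2+.049
G0=Ro.from_quat(g[3:])
plan([w((533,190,158),t,1,y) for t in (43,36,29,22,15,8,2)]+[w((532,170,175),0,1,y),w((440,-60,180),0,7),w((405.6-3.6,-118,80),0,5),(g[:3]+[-1,0,30],G0,2,-1)])
E
```

```text
dp [[-0.12, 0.0, 0.11], [-0.17, 0.0, 0.28], [-0.2, 0.0, 0.45], [-0.21, 0.0, 0.62], [-0.19, 0.0, 0.8]] 
dr [[-0.0, 0.11, -0.01], [-0.0, 0.23, -0.01], [-0.0, 0.35, -0.01], [-0.0, 0.46, -0.01], [-0.0, 0.58, -0.01]] 
g [-1, -1, -1, -1, -1]
dp [[-0.07, 0.0, 0.16], [-0.11, 0.0, 0.3], [-0.26, -0.01, 0.23], [-0.47, -0.11, 0.23], [-0.68, -0.21, 0.22]] 
dr [[-0.0, 0.12, 0.0], [-0.0, 0.22, 0.0], [-0.0, 0.25, 0.0], [-0.0, 0.25, 0.0], [-0.0, 0.25, 0.0]] 
g [-1, -1, -1, -1, -1]
dp [[-0.21, -0.1, -0.06], [-0.41, -0.2, -0.12], [-0.62, -0.3, -0.18], [-0.83, -0.4, -0.24], [-1.03, -0.5, -0.3]] 
dr [[-0.0, -0.0, 0.0], [-0.0, -0.0, 0.0], [-0.0, -0.0, 0.0], [-0.0, -0.0, 0.01], [-0.0, -0.0, 0.01]] 
g [-1, -1, -1, -1, -1]
dp [[-0.11, -0.05, 0.11], [-0.22, -0.11, 0.21], [-0.32, -0.16, 0.32], [-0.43, -0.22, 0.43], [-0.54, -0.27, 0.54]] 
dr [[-0.0, -0.0, -0.0], [-0.0, -0.0, -0.0], [-0.0, -0.0, -0.0], [-0.0, -0.0, -0.0], [-0.0, -0.0, -0.0]] 
g [-1, -1, -1, -1, -1]
dp [[-0.04, 0.0, 0.16], [-0.09, 0.0, 0.32]] 
dr [[-0.0, -0.0, -0.0], [-0.0, -0.0, -0.0]] 
g [-1, -1]
```

Request:
servo_tool(delta_pos=[[-0.12,0,0.11],[-0.17,0,0.28],[-0.2,0,0.45],[-0.21,0,0.62],[-0.19,0,0.8]], dr=[[0,0.11,-0.01],[0,0.23,-0.01],[0,0.35,-0.01],[0,0.46,-0.01],[0,0.58,-0.01]], gripper=[-1,-1,-1,-1,-1])

```text
time_s: 16.75
position: [544.0, -0.7, 254.2]
ee_rot: [3.137, -0.007, 1.625]
wrist_force: [-0.4, 1.7, -2.3]
finger_gap: 23.9
grasp_force: 60.0
```

Request:
servo_tool(delta_pos=[[-0.07,0,0.16],[-0.11,0,0.3],[-0.26,-0.01,0.23],[-0.47,-0.11,0.23],[-0.68,-0.21,0.22]], dr=[[0,0.12,0],[0,0.22,0],[0,0.25,0],[0,0.25,0],[0,0.25,0]], gripper=[-1,-1,-1,-1,-1])

```text
time_s: 17.25
position: [517.0, -104.9, 219.8]
ee_rot: [3.141, -0.265, 1.626]
wrist_force: [0.1, -1.2, -1.6]
finger_gap: 23.9
grasp_force: 60.0
```

Request:
servo_tool(delta_pos=[[-0.2,-0.1,-0.06],[-0.4,-0.2,-0.12],[-0.6,-0.3,-0.18],[-0.8,-0.4,-0.24],[-1,-0.5,-0.3]], dr=[[0,0,0],[0,0,0],[0,0,0],[0,0,0.01],[0,0,0.01]], gripper=[-1,-1,-1,-1,-1])

```text
time_s: 17.75
position: [450.4, -265.2, 224.3]
ee_rot: [-3.139, -0.264, 1.615]
wrist_force: [0.3, 0.1, -1.4]
finger_gap: 23.0
grasp_force: 60.0
```

Request:
servo_tool(delta_pos=[[-0.11,-0.05,0.11],[-0.22,-0.11,0.21],[-0.32,-0.16,0.32],[-0.43,-0.22,0.43],[-0.54,-0.27,0.54]], dr=[[0,0,0],[0,0,0],[0,0,0],[0,0,0],[0,0,0]], gripper=[-1,-1,-1,-1,-1])

```text
time_s: 18.25
position: [412.6, -323.2, 124.1]
ee_rot: [-3.139, -0.264, 1.615]
wrist_force: [-0.7, -0.2, -0.6]
finger_gap: 23.5
grasp_force: 60.0
```

Request:
servo_tool(delta_pos=[[0,0,0]], dr=[[0,0,0]], gripper=[-1])

```text
time_s: 18.35
position: [410.5, -323.4, 122.5]
ee_rot: [-3.135, -0.266, 1.611]
wrist_force: [-1.4, 0.3, -0.5]
finger_gap: 23.7
grasp_force: 60.0
```

```bash
python3 - <<'E'
from tray import *
s=monitor.sense();print(s['time_s'],s['q'].round(2),s['position'],s['ee_rot'],s['wrist_force'],s['moment'],s['finger_gap'])
p,R=pose();T=R*GR.inv();print('origin',p-T.apply(GP),T.as_euler('zyx',degrees=True))
im,d=eyes.camera('top');P=traytilt('top',d,406,-260,-125,45,25)
P=P[P[:,2]<140]
for k in range(4):
    A=np.c_[P,np.ones(len(P))][:,[0,1,3]];f=np.linalg.lstsq(A,P[:,2],rcond=None)[0];r=P[:,2]-A@f;P=P[abs(r)<[30,12,6,6][k]]
print('tilt',np.degrees(np.arctan(f[:2])),'z',f[:2]@[406,-198]+f[2],'resid',r.std())
cv2.imwrite('pics/t7.png',im)
plan([(g[:3]+[-1,0,12],Ro.from_quat(g[3:]),4,-1),(g[:3]+[-1,0,0.5],Ro.from_quat(g[3:]),3,-1)])
E
```

```text
18.35 [ 0.74  0.49 -0.1   1.89 -0.19  0.95  0.82] [ 410.49975794 -323.35998738  122.54276762] [-3.13459179 -0.26642713  1.61105509] [-1.37381603  0.33437759 -0.47224044] [-0.4937704  -0.07130847 -0.07211312] 23.68577955187582
origin [ 403.32632895 -194.5202157    79.32946486] [9.22960535e+01 5.76669276e-01 5.56537431e-02]
tilt [-0.33942803 -0.32941385] z 80.82397099603108 resid 2.3661065752446637
dp [[-0.04, 0.0, 0.11], [-0.07, 0.0, 0.22], [-0.11, 0.0, 0.33], [-0.15, 0.01, 0.43], [-0.16, 0.01, 0.46]] 
dr [[-0.0, -0.0, -0.0], [-0.0, -0.0, -0.0], [-0.0, -0.0, -0.0], [-0.01, -0.0, -0.01], [-0.01, -0.0, -0.01]] 
g [-1, -1, -1, -1, -1]
dp [[-0.0, -0.0, 0.02], [-0.01, -0.0, 0.05]] 
dr [[0.0, -0.0, 0.0], [0.0, -0.0, 0.0]] 
g [-1, -1]
```

Request:
servo_tool(delta_pos=[[-0.04,0.01,0.11],[-0.07,0.01,0.22],[-0.11,0.01,0.33],[-0.15,0.01,0.43],[-0.15,0.01,0.43]], dr=[[0,0,0],[0,0,0],[0,0,0],[0,0,0],[0,0,0]], gripper=[-1,-1,-1,-1,-1])

```text
time_s: 18.9
position: [415.1, -325.6, 55.6]
ee_rot: [-3.138, -0.267, 1.617]
wrist_force: [-0.4, 0.2, -1.4]
finger_gap: 23.5
grasp_force: 60.0
```

```bash
python3 - <<'E'
from tray import *
s=monitor.sense();print(s['time_s'],s['position'],s['ee_rot'],s['wrist_force'])
p,R=pose();B=R;G0=Ro.from_quat(g[3:])
print((B.inv()*G0).as_rotvec()/np.radians(60))
plan([(g[:3]+[-1,0,0.5],G0,4,-1)])
E
```

```text
18.9 [ 415.08523955 -325.59964207   55.554149  ] [-3.1375508  -0.26674506  1.61682174] [-0.42531289  0.1569683  -1.42536843]
[-0.00661458 -0.00163084 -0.00173233]
dp [[-0.01, -0.0, 0.02], [-0.01, -0.01, 0.04], [-0.02, -0.01, 0.05], [-0.03, -0.01, 0.07]] 
dr [[-0.0, -0.0, -0.0], [-0.0, -0.0, -0.0], [-0.0, -0.0, -0.0], [-0.01, -0.0, -0.0]] 
g [-1, -1, -1, -1]
```

Request:
servo_tool(delta_pos=[[-0.01,-0.01,0.02],[-0.01,-0.01,0.04],[-0.02,-0.01,0.06],[-0.02,-0.01,0.07],[-0.02,-0.01,0.075]], dr=[[0,0,0],[0,0,0],[-0.01,0,0],[-0.01,0,0],[-0.01,0,0]], gripper=[-1,-1,-1,-1,-1])

```text
time_s: 19.4
position: [413.8, -326.1, 44.8]
ee_rot: [3.134, -0.266, 1.617]
wrist_force: [0.3, 0.3, -1.5]
finger_gap: 23.5
grasp_force: 60.0
```

Request:
servo_tool(delta_pos=[[0,0,0.005],[0,0,0.005]], dr=[[0,0,0],[0,0,0]], gripper=[-1,-1])

```text
time_s: 19.6
position: [413.9, -325.8, 44.1]
ee_rot: [3.134, -0.266, 1.617]
wrist_force: [0.1, 1.4, -1.8]
finger_gap: 23.4
grasp_force: 60.0
```

```bash
python3 - <<'E'
from tray import *
s=monitor.sense();print(s['time_s'],s['position'],s['ee_rot'],s['wrist_force'],s['moment'],g[:3])
for n in('top','side'):
    im,d=eyes.camera(n);c=eyes.get_calibration(n);print(n,trayrect(pts(c,d)[2]))
    P=traytilt(n,d,406,-260,-125,50,-5);P=P[P[:,2]<18];print(len(P),np.percentile(P[:,2],[5,50,95]))
E
```

```text
19.6 [ 413.93736918 -325.84863342   44.06574423] [ 3.13388642 -0.26556009  1.6171616 ] [ 0.05812151  1.38168946 -1.82819721] [-4.44201759e-01 -9.70160986e-02  3.19838548e-04] [ 413.97129414 -326.76298539   43.40843239]
top (array([ 407.1, -196.7]), array([120.6, 155.6]), 2.77, np.int64(95), array([345.2, 469.1]))
1312 [-1.87922654  2.54227233  6.86827941]
side (array([ 467.2, -195. ]), array([155.1,  20.5]), 85.83, np.int64(72), array([452.7, 470.8]))
117 [1.00573279 3.31262013 5.98629245]
```

Request:
servo_tool(delta_pos=[[0,-0.007,0],[0,-0.007,0.004],[0,-0.007,0.007],[0,-0.007,0.007]], dr=[[0,0,0],[0,0,0],[0,0,0],[0,0,0]], gripper=[-1,-1,-1,-1])

```text
time_s: 20.1
position: [412.9, -326.0, 43.4]
ee_rot: [3.134, -0.265, 1.617]
wrist_force: [-0.2, -1.2, 2.4]
finger_gap: 23.5
grasp_force: 60.0
```

Request:
servo_tool(delta_pos=[[0,0,0],[0,0,0],[0,0,0],[0,0,0]], dr=[[0,0,0],[0,0,0],[0,0,0],[0,0,0]], gripper=[0.2,0.2,0.2,0.2])

```text
time_s: 20.5
position: [412.8, -325.5, 42.9]
ee_rot: [3.134, -0.266, 1.617]
wrist_force: [0.7, -0.3, 0.3]
finger_gap: 51.0
grasp_force: 0.0
```

```bash
python3 - <<'E'
from lid import *
s=monitor.sense();print(s['time_s'],s['position'],s['ee_rot'],s['wrist_force'],s['finger_gap'])
p,R=pose()
plan([(p+R.apply([0,0,-70]),R,3,.2),((440,-140,300),down(1.3),7,.2)])
E
```

```text
20.5 [ 412.81930094 -325.49373879   42.87936034] [ 3.13402871 -0.26573129  1.61721352] [ 0.65149609 -0.32680569  0.32571605] 51.04138993253875
dp [[-0.0, -0.0, -0.16], [-0.0, 0.0, -0.31], [-0.0, -0.0, -0.47], [0.23, 0.04, -0.59], [0.47, 0.07, -0.71]] 
dr [[-0.0, 0.0, 0.0], [-0.0, 0.0, 0.0], [-0.0, 0.0, 0.0], [-0.0, -0.04, 0.04], [-0.01, -0.07, 0.09]] 
g [0.2, 0.2, 0.2, 0.2, 0.2]
dp [[0.22, 0.02, -0.14], [0.45, 0.03, -0.28], [0.68, 0.05, -0.42], [0.9, 0.06, -0.56], [1.13, 0.08, -0.7]] 
dr [[-0.0, -0.04, 0.04], [-0.01, -0.07, 0.08], [-0.01, -0.11, 0.12], [-0.02, -0.15, 0.17], [-0.02, -0.18, 0.21]] 
g [0.2, 0.2, 0.2, 0.2, 0.2]
```

Request:
servo_tool(delta_pos=[[0,0,-0.16],[0,0,-0.31],[0,0,-0.47],[0.2,0.04,-0.59],[0.4,0.07,-0.71]], dr=[[0,0,0],[0,0,0],[0,0,0],[0,-0.04,0.04],[-0.01,-0.07,0.09]], gripper=[0.2,0.2,0.2,0.2,0.2])

```text
time_s: 21.0
position: [421.4, -295.4, 162.3]
ee_rot: [-3.138, -0.191, 1.516]
wrist_force: [1.3, -0.1, 0.1]
finger_gap: 52.3
grasp_force: 0.0
```

Request:
servo_tool(delta_pos=[[0.2,0.02,-0.14],[0.4,0.03,-0.28],[0.6,0.05,-0.42],[0.8,0.06,-0.56],[1,0.08,-0.7]], dr=[[0,-0.04,0.04],[-0.01,-0.07,0.08],[-0.01,-0.11,0.12],[-0.02,-0.15,0.17],[-0.02,-0.18,0.21]], gripper=[0.2,0.2,0.2,0.2,0.2])

```text
time_s: 21.5
position: [439.5, -167.6, 294.5]
ee_rot: [-3.138, -0.0, 1.299]
wrist_force: [1.3, 0.8, 0.7]
finger_gap: 52.7
grasp_force: 0.0
```

```bash
python3 - <<'E'
from tray import *
s=monitor.sense();print(s['time_s'],s['position'],s['ee_rot'])
for n in('top','side'):
    im,d=eyes.camera(n);c=eyes.get_calibration(n);print(n,trayrect(pts(c,d)[2]));cv2.imwrite(f'pics/{n}8.png',im)
    if n=='side': S=im
    else: T=im
o=np.zeros((400,760,3),np.uint8);o[:400,:400]=cv2.resize(S[210:360,220:370],(400,400));o[:350,400:]=cv2.resize(T[125:265,195:339],(360,350));cv2.imwrite('pics/m8.png',o)
Rb=Ro.from_euler('xyz',[2.704,0,.0526]);pb=np.array([527,415,288.6])
plan([((490,130,400),down(.7),9,-.3),((515,330,415),down(.2,-15),6,-.3),(pb+Rb.apply([0,0,-110]),Rb,5,-.3),(pb,Rb,5,-.3)])
E
```

```text
21.5 [ 439.45263392 -167.55048689  294.46646312] [-3.13811067e+00 -4.89898159e-04  1.29862370e+00]
top (array([ 405.6, -170.9]), array([118.5, 101.3]), 3.76, np.int64(39), array([345.1, 465.5]))
side (array([ 406.9, -193.6]), array([121.8, 160.7]), 2.18, np.int64(168), array([343.9, 470. ]))
dp [[0.22, -0.02, -0.08], [0.44, -0.05, -0.15], [0.66, -0.07, -0.23], [0.88, -0.09, -0.3], [1.1, -0.11, -0.38]] 
dr [[0.0, -0.0, 0.06], [0.0, -0.0, 0.13], [0.0, -0.0, 0.19], [0.0, -0.0, 0.26], [0.0, -0.0, 0.32]] 
g [-0.3, -0.3, -0.3, -0.3, -0.3]
dp [[0.2, -0.1, -0.07], [0.4, -0.19, -0.15], [0.6, -0.29, -0.23], [0.8, -0.38, -0.3], [1.0, -0.48, -0.32]] 
dr [[0.0, -0.0, 0.07], [0.0, -0.0, 0.13], [0.0, -0.0, 0.2], [0.0, -0.0, 0.26], [-0.03, -0.03, 0.34]] 
g [-0.3, -0.3, -0.3, -0.3, -0.3]
dp [[0.15, -0.17, -0.02], [0.3, -0.33, -0.05], [0.45, -0.5, -0.08], [0.6, -0.66, -0.1], [0.75, -0.83, -0.13]] 
dr [[-0.04, -0.01, 0.08], [-0.08, -0.03, 0.16], [-0.12, -0.05, 0.24], [-0.15, -0.07, 0.32], [-0.19, -0.09, 0.39]] 
g [-0.3, -0.3, -0.3, -0.3, -0.3]
dp [[0.05, -0.17, -0.01], [0.1, -0.34, -0.02], [0.15, -0.51, -0.03], [0.2, -0.69, -0.04], [0.25, -0.86, -0.05]] 
dr [[-0.04, 0.0, 0.03], [-0.07, 0.0, 0.06], [-0.1, 0.0, 0.09], [-0.14, 0.0, 0.12], [-0.17, 0.0, 0.15]] 
g [-0.3, -0.3, -0.3, -0.3, -0.3]
dp [[-0.0, 0.0, 0.15], [-0.0, 0.0, 0.29], [-0.0, 0.0, 0.44], [-0.0, 0.0, 0.59], [0.0, 0.0, 0.73]] 
dr [[-0.0, 0.0, -0.0], [-0.0, 0.0, -0.0], [-0.0, 0.0, -0.0], [-0.0, 0.0, -0.0], [-0.0, 0.0, -0.0]] 
g [-0.3, -0.3, -0.3, -0.3, -0.3]
```

View pics/m8.png

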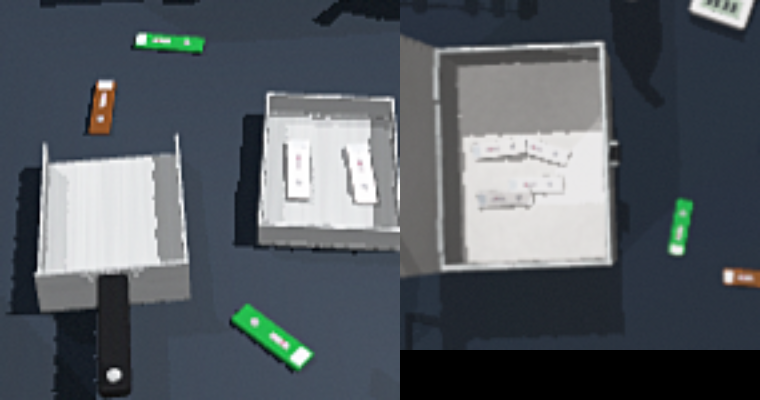

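The tray (110,230) is empty and back in place, the dish is unchanged, and all four cassettes lie in the bin at (495,150), (550,150), (540,185) and (505,200).

Request:
servo_tool(delta_pos=[[0.2,-0.02,-0.08],[0.4,-0.05,-0.15],[0.6,-0.07,-0.23],[0.8,-0.09,-0.3],[1,-0.11,-0.38]], dr=[[0,0,0.06],[0,0,0.13],[0,0,0.19],[0,0,0.26],[0,0,0.32]], gripper=[-0.3,-0.3,-0.3,-0.3,-0.3])

```text
time_s: 22.1
position: [464.0, -19.8, 350.2]
ee_rot: [-3.136, 0.0, 0.962]
wrist_force: [-0.0, 0.3, -0.6]
finger_gap: 30.8
grasp_force: 0.0
```

Request:
servo_tool(delta_pos=[[0.2,-0.1,-0.07],[0.4,-0.19,-0.15],[0.6,-0.29,-0.23],[0.8,-0.38,-0.3],[1,-0.48,-0.32]], dr=[[0,0,0.07],[0,0,0.13],[0,0,0.2],[0,0,0.26],[-0.03,-0.03,0.34]], gripper=[-0.3,-0.3,-0.3,-0.3,-0.3])

```text
time_s: 22.6
position: [491.7, 143.0, 399.6]
ee_rot: [3.109, 0.026, 0.602]
wrist_force: [1.5, -0.2, 0.4]
finger_gap: 30.8
grasp_force: 0.0
```

```bash
python3 - <<'E'
from lid import *
s=monitor.sense();print(s['time_s'],s['position'],s['ee_rot'],s['q'].round(2))
Rb=Ro.from_euler('xyz',[2.704,0,.0526]);pb=np.array([527,415,288.6])
plan([((515,330,425),down(.2,-15),5,-.3),(pb+Rb.apply([0,0,-110]),Rb,5,-.3),(pb,Rb,5,-.3)])
E
```

```text
22.6 [491.71651392 142.96239765 399.55332684] [3.10882908 0.02573547 0.6022771 ] [-0.09  0.12 -0.37  1.69  0.08  1.36 -1.45]
dp [[0.17, -0.19, -0.04], [0.33, -0.37, -0.09], [0.5, -0.56, -0.13], [0.66, -0.75, -0.18], [0.83, -0.93, -0.22]] 
dr [[-0.04, -0.02, 0.08], [-0.08, -0.03, 0.15], [-0.12, -0.05, 0.23], [-0.16, -0.06, 0.31], [-0.2, -0.08, 0.38]] 
g [-0.3, -0.3, -0.3, -0.3, -0.3]
dp [[0.05, -0.18, -0.0], [0.1, -0.35, 0.0], [0.15, -0.53, 0.0], [0.2, -0.71, 0.0], [0.24, -0.88, 0.0]] 
dr [[-0.03, -0.0, 0.03], [-0.06, -0.0, 0.06], [-0.1, -0.0, 0.09], [-0.13, -0.0, 0.12], [-0.16, -0.0, 0.15]] 
g [-0.3, -0.3, -0.3, -0.3, -0.3]
dp [[0.0, -0.0, 0.15], [0.0, -0.0, 0.3], [0.0, -0.0, 0.44], [0.0, 0.0, 0.59], [0.0, 0.0, 0.74]] 
dr [[-0.01, -0.0, -0.0], [-0.01, -0.0, -0.0], [-0.01, -0.0, -0.0], [-0.01, -0.0, -0.0], [-0.01, -0.0, -0.0]] 
g [-0.3, -0.3, -0.3, -0.3, -0.3]
```

Request:
servo_tool(delta_pos=[[0.17,-0.19,-0.04],[0.33,-0.37,-0.09],[0.5,-0.56,-0.13],[0.66,-0.75,-0.18],[0.83,-0.93,-0.22]], dr=[[-0.04,-0.02,0.08],[-0.08,-0.03,0.15],[-0.12,-0.05,0.23],[-0.16,-0.06,0.31],[-0.2,-0.08,0.38]], gripper=[-0.3,-0.3,-0.3,-0.3,-0.3])

```text
time_s: 23.1
position: [513.3, 331.5, 424.0]
ee_rot: [2.879, 0.052, 0.2]
wrist_force: [1.0, -0.4, 0.4]
finger_gap: 30.7
grasp_force: 0.0
```

Request:
servo_tool(delta_pos=[[0.05,-0.18,0],[0.1,-0.35,0],[0.15,-0.53,0],[0.2,-0.71,0],[0.24,-0.88,0]], dr=[[-0.03,0,0.03],[-0.06,0,0.06],[-0.1,0,0.09],[-0.13,0,0.12],[-0.16,0,0.15]], gripper=[-0.3,-0.3,-0.3,-0.3,-0.3])

```text
time_s: 23.6
position: [521.4, 463.0, 386.6]
ee_rot: [2.707, -0.0, 0.055]
wrist_force: [0.5, 0.4, -0.6]
finger_gap: 31.0
grasp_force: 0.0
```

```bash
python3 - <<'E'
from lid import *
s=monitor.sense();print(s['time_s'],s['position'],s['ee_rot'],s['q'].round(2),s['finger_gap'])
Rb=Ro.from_euler('xyz',[2.704,0,.0526]);pb=np.array([527,415,288.6])
plan([(pb,Rb,5,-.3)])
E
```

```text
23.6 [521.38795053 463.04003142 386.63046954] [ 2.70697480e+00 -3.50261425e-04  5.46779934e-02] [-0.75  0.64 -0.36  1.05  0.45  1.85 -2.56] 31.010687652807636
dp [[0.0, 0.0, 0.15], [0.01, 0.01, 0.29], [0.01, 0.01, 0.44], [0.02, 0.01, 0.58], [0.02, 0.02, 0.73]] 
dr [[-0.0, -0.0, 0.0], [-0.0, -0.0, 0.0], [-0.0, -0.0, 0.0], [-0.0, -0.0, 0.0], [-0.0, -0.0, 0.0]] 
g [-0.3, -0.3, -0.3, -0.3, -0.3]
```

Request:
servo_tool(delta_pos=[[0.01,0.02,0.15],[0.01,0.02,0.29],[0.01,0.02,0.44],[0.02,0.02,0.58],[0.02,0.02,0.73]], dr=[[0,0,0],[0,0,0],[0,0,0],[0,0,0],[0,0,0]], gripper=[-0.3,-0.3,-0.3,-0.3,-0.3])

```text
time_s: 24.1
position: [527.3, 413.0, 288.4]
ee_rot: [2.709, 0.0, 0.056]
wrist_force: [0.3, -0.1, 0.1]
finger_gap: 30.5
grasp_force: 0.0
```

Request:
servo_tool(delta_pos=[[0,0,0],[0,0,0],[0,0,0],[0,0,0],[0,0,0]], dr=[[0,0,0],[0,0,0],[0,0,0],[0,0,0],[0,0,0]], gripper=[-1,-1,-1,-1,-1], grip_force=40)

```text
time_s: 24.6
position: [526.8, 415.3, 291.2]
ee_rot: [2.712, -0.003, 0.056]
wrist_force: [0.3, 2.2, -0.5]
finger_gap: 8.9
grasp_force: 40.0
```

```bash
python3 - <<'E'
from lid import *
s=monitor.sense();print(s['time_s'],s['position'],s['ee_rot'],s['wrist_force'],s['finger_gap'],s['grasp_force'])
p,R=pose();b=p+R.apply([0,0,3]);v=b-H;th=np.radians(164.6)-np.arctan2(v[2],v[1]);print(v,np.hypot(v[1],v[2]),th)
# put bar back to nominal radius while swinging; tool to vertical at shut
f=(np.pi-s['ee_rot'][0])/th
plan(arc(th,0.12,25,f,R,b,th))
E
```

```text
24.6 [526.78314501 415.30906299 291.16853227] [ 2.71167717 -0.00280097  0.05645521] [ 0.27921935  2.17524153 -0.4967511 ] 8.93150361900522 40.00034272670746
[ -4.53867584  85.06110413 176.44154002] 195.87498176591177 1.751234695438696
dp [[-0.0, 0.09, 0.0], [-0.0, 0.17, 0.01], [-0.0, 0.26, 0.02], [-0.0, 0.34, 0.04], [-0.0, 0.42, 0.06]] 
dr [[0.02, 0.0, 0.0], [0.03, 0.0, 0.0], [0.05, 0.0, 0.0], [0.06, 0.0, 0.0], [0.08, 0.0, 0.0]] 
g [-1, -1, -1, -1, -1]
dp [[-0.0, 0.08, 0.02], [-0.0, 0.17, 0.05], [-0.0, 0.24, 0.08], [-0.01, 0.32, 0.12], [-0.01, 0.4, 0.16]] 
dr [[0.01, 0.0, 0.0], [0.03, 0.0, 0.0], [0.04, 0.0, 0.0], [0.06, 0.0, 0.0], [0.07, 0.0, 0.0]] 
g [-1, -1, -1, -1, -1]
dp [[0.0, 0.07, 0.04], [0.0, 0.14, 0.09], [0.0, 0.21, 0.14], [0.0, 0.28, 0.19], [0.0, 0.34, 0.25]] 
dr [[0.02, 0.0, 0.0], [0.03, 0.0, 0.0], [0.05, 0.0, 0.0], [0.06, 0.0, 0.0], [0.08, 0.0, 0.0]] 
g [-1, -1, -1, -1, -1]
dp [[-0.0, 0.06, 0.06], [-0.0, 0.12, 0.12], [-0.0, 0.17, 0.19], [-0.0, 0.22, 0.26], [-0.0, 0.27, 0.33]] 
dr [[0.01, 0.0, 0.0], [0.03, 0.0, 0.0], [0.05, 0.0, 0.0], [0.06, 0.0, 0.0], [0.08, 0.0, 0.0]] 
g [-1, -1, -1, -1, -1]
dp [[-0.0, 0.05, 0.07], [-0.0, 0.09, 0.15], [-0.0, 0.13, 0.22], [-0.01, 0.16, 0.3], [-0.01, 0.19, 0.38]] 
dr [[0.01, 0.0, 0.0], [0.03, 0.0, 0.0], [0.04, 0.0, 0.0], [0.06, 0.0, 0.0], [0.07, 0.0, 0.0]] 
g [-1, -1, -1, -1, -1]
```

Request:
servo_tool(delta_pos=[[0,0.09,0],[0,0.17,0.01],[0,0.26,0.02],[0,0.34,0.04],[0,0.42,0.06]], dr=[[0.02,0,0],[0.03,0,0],[0.05,0,0],[0.06,0,0],[0.08,0,0]], gripper=[-1,-1,-1,-1,-1])

```text
time_s: 25.1
position: [529.8, 353.5, 309.4]
ee_rot: [2.796, -0.002, 0.057]
wrist_force: [-0.5, 3.0, 3.1]
finger_gap: 9.1
grasp_force: 40.0
```

Request:
servo_tool(delta_pos=[[0,0.08,0.02],[0,0.17,0.05],[0,0.24,0.08],[-0.01,0.32,0.12],[-0.01,0.4,0.16]], dr=[[0.01,0,0],[0.03,0,0],[0.04,0,0],[0.06,0,0],[0.07,0,0]], gripper=[-1,-1,-1,-1,-1])

```text
time_s: 25.6
position: [532.7, 287.5, 305.9]
ee_rot: [2.868, -0.002, 0.055]
wrist_force: [5.2, 5.7, -8.0]
finger_gap: 8.9
grasp_force: 40.0
```

```bash
python3 - <<'E'
from lid import *
s=monitor.sense();print(s['time_s'],s['position'],s['ee_rot'],s['wrist_force'],s['finger_gap'],s['grasp_force'])
p,R=pose();b=p+R.apply([0,0,3]);v=b-H;th=np.radians(164.6)-np.arctan2(v[2],v[1]);print(v,np.hypot(v[1],v[2]),th)
f=(np.pi-s['ee_rot'][0])/th
plan(arc(th,0.1,15,f,R,b,th))
E
```

```text
25.6 [532.6980505  287.49181399 305.86173893] [ 2.86834857e+00 -2.49582643e-03  5.51295550e-02] [ 5.20280154  5.74764798 -7.9749562 ] 8.9337395918719 40.01379311084747
[  1.34985786 -42.31612854 190.97304634] 195.60511027118932 1.0839571574316402
dp [[-0.0, 0.07, 0.04], [-0.0, 0.15, 0.09], [-0.0, 0.21, 0.14], [-0.0, 0.28, 0.2], [-0.0, 0.34, 0.26]] 
dr [[0.02, 0.0, 0.0], [0.03, 0.0, 0.0], [0.05, 0.0, 0.0], [0.06, 0.0, 0.0], [0.08, 0.0, 0.0]] 
g [-1, -1, -1, -1, -1]
dp [[-0.0, 0.06, 0.06], [-0.0, 0.12, 0.12], [-0.0, 0.17, 0.19], [-0.01, 0.22, 0.26], [-0.01, 0.27, 0.33]] 
dr [[0.01, 0.0, 0.0], [0.03, 0.0, 0.0], [0.05, 0.0, 0.0], [0.06, 0.0, 0.0], [0.08, 0.0, 0.0]] 
g [-1, -1, -1, -1, -1]
dp [[0.0, 0.04, 0.08], [0.0, 0.08, 0.15], [0.0, 0.12, 0.23], [0.0, 0.15, 0.31], [0.0, 0.17, 0.39]] 
dr [[0.01, 0.0, 0.0], [0.03, 0.0, 0.0], [0.05, 0.0, 0.0], [0.06, 0.0, 0.0], [0.08, 0.0, 0.0]] 
g [-1, -1, -1, -1, -1]
```

Request:
servo_tool(delta_pos=[[0,0.07,0.04],[0,0.15,0.09],[0,0.21,0.14],[0,0.28,0.2],[0,0.34,0.26]], dr=[[0.02,0,0],[0.03,0,0],[0.05,0,0],[0.06,0,0],[0.08,0,0]], gripper=[-1,-1,-1,-1,-1])

```text
time_s: 26.1
position: [535.7, 228.5, 282.1]
ee_rot: [2.952, -0.002, 0.056]
wrist_force: [2.4, 4.6, -2.5]
finger_gap: 8.5
grasp_force: 40.0
```

Request:
servo_tool(delta_pos=[[0,0.06,0.06],[0,0.12,0.12],[0,0.17,0.19],[0,0.22,0.26],[0,0.27,0.33]], dr=[[0.01,0,0],[0.03,0,0],[0.05,0,0],[0.06,0,0],[0.08,0,0]], gripper=[-1,-1,-1,-1,-1])

```text
time_s: 26.6
position: [538.1, 181.0, 241.1]
ee_rot: [3.038, -0.002, 0.057]
wrist_force: [3.2, 10.3, -5.7]
finger_gap: 9.0
grasp_force: 40.0
```

Request:
servo_tool(delta_pos=[[0,0.04,0.08],[0,0.08,0.15],[0,0.12,0.23],[0,0.15,0.31],[0,0.17,0.39]], dr=[[0.01,0,0],[0.03,0,0],[0.05,0,0],[0.06,0,0],[0.08,0,0]], gripper=[-1,-1,-1,-1,-1])

```text
time_s: 27.1
position: [539.7, 149.4, 186.0]
ee_rot: [3.121, -0.002, 0.057]
wrist_force: [0.7, 5.9, 0.0]
finger_gap: 8.7
grasp_force: 40.0
```

```bash
python3 - <<'E'
from lid import *
s=monitor.sense();print(s['time_s'],s['position'],s['ee_rot'],s['wrist_force'],s['finger_gap'],s['grasp_force'])
p,R=pose();b=p+R.apply([0,0,3]);v=b-H;th=np.radians(164.6)-np.arctan2(v[2],v[1]);print(v,np.hypot(v[1],v[2]),th)
plan(arc(th,-0.03,5,0,R,b,th))
E
```

```text
27.1 [539.74134699 149.44040682 185.95107297] [ 3.12055392e+00 -1.75060126e-03  5.67977842e-02] [0.67437702 5.94657964 0.03078206] 8.732965547139075 40.018213391304016
[   8.35017183 -179.62230489   70.95174149] 193.12773502428067 0.10741239365651989
dp [[-0.0, 0.01, 0.03], [-0.0, 0.02, 0.07], [-0.0, 0.03, 0.1], [-0.0, 0.04, 0.14], [-0.0, 0.05, 0.17]] 
dr [[-0.0, 0.0, 0.0], [0.0, 0.0, 0.0], [0.0, 0.0, 0.0], [0.0, 0.0, 0.0], [0.0, 0.0, 0.0]] 
g [-1, -1, -1, -1, -1]
```

Request:
servo_tool(delta_pos=[[0,0,0.03],[0,0.01,0.07],[0,0.01,0.1],[0,0.02,0.14],[0,0.02,0.17]], dr=[[0,0,0],[0,0,0],[0,0,0],[0,0,0],[0,0,0]], gripper=[-1,-1,-1,-1,-1])

```text
time_s: 27.6
position: [543.6, 145.8, 168.6]
ee_rot: [3.118, -0.01, 0.055]
wrist_force: [-13.0, -2.6, 63.2]
finger_gap: 9.2
grasp_force: 40.0
```

```bash
python3 - <<'E'
from lid import *
s=monitor.sense();print(s['time_s'],s['position'],s['ee_rot'],s['wrist_force'],s['finger_gap'],s['grasp_force'])
p,R=pose();b=p+R.apply([0,0,3]);v=b-H;th=np.radians(164.6)-np.arctan2(v[2],v[1]);print(v,th)
E
```

```text
27.6 [543.57398473 145.79118636 168.61627275] [ 3.11820656 -0.01035031  0.05544188] [-12.96348296  -2.55628045  63.18175668] 9.161569684336564 40.00627398490906
[  12.20886628 -183.27713759   53.61725372] 0.015824914269111368
```

Request:
servo_tool(delta_pos=[[0,0,-0.02],[0,0,-0.03]], dr=[[0,0,0],[0,0,0]], gripper=[-1,-1])

```text
time_s: 27.8
position: [543.8, 145.8, 168.6]
ee_rot: [3.12, -0.011, 0.056]
wrist_force: [8.4, 5.5, 2.1]
finger_gap: 9.2
grasp_force: 40.0
```

Request:
servo_tool(delta_pos=[[0,0,0],[0,0,0],[0,0,0],[0,0,0],[0,0,0]], dr=[[0,0,0],[0,0,0],[0,0,0],[0,0,0],[0,0,0]], gripper=[0,0,0,0,0])

```text
time_s: 28.3
position: [539.8, 144.8, 164.9]
ee_rot: [3.118, -0.0, 0.056]
wrist_force: [0.7, 0.6, -0.1]
finger_gap: 43.0
grasp_force: 0.0
```

Request:
servo_tool(delta_pos=[[0,0,-0.2],[0,0,-0.4],[0,0,-0.6],[0,0.3,-0.8],[0,0.6,-1]], dr=[[0,0,0],[0,0,0],[0,0,0],[0,0,0],[0,0,0]], gripper=[0,0,0,0,0])

```text
time_s: 28.8
position: [544.1, 65.8, 313.9]
ee_rot: [3.119, -0.001, 0.059]
wrist_force: [1.7, -0.4, -0.6]
finger_gap: 43.9
grasp_force: 0.0
```

Request:
servo_tool(delta_pos=[[0,0.2,0],[0,0.4,0],[0,0.6,0],[0,0.8,0],[0,1,0]], dr=[[0,0,0],[0,0,0],[0,0,0],[0,0,0],[0,0,0]], gripper=[0,0,0,0,0])

```text
time_s: 29.3
position: [552.5, -85.4, 316.1]
ee_rot: [3.118, -0.001, 0.056]
wrist_force: [-0.5, -0.5, -0.1]
finger_gap: 43.5
grasp_force: 0.0
```

```bash
python3 - <<'E'
from lid import *
s=monitor.sense();print(s['time_s'],s['position'],s['wrist_force'])
for n in('top','side'):
    im,d=eyes.camera(n);c=eyes.get_calibration(n)
    for nm,D in(('before',np.load(f'pics/{n}0.npy')),('now',d)):
        P=pts(c,D)[2]
        m=(abs(P[:,0]-540)<60)&(abs(P[:,1]-144)<25)&(P[:,2]>150)&(P[:,2]<200)
        f=(abs(P[:,0]-540)<100)&(P[:,1]>155)&(P[:,1]<300)&(abs(P[:,2]-120)<30)
        Q=P[f];A=np.c_[Q[:,1],np.ones(len(Q))]
        print(n,nm,m.sum(),P[m].mean(0).round(1),np.percentile(P[m][:,2],90).round(1),f.sum(),np.linalg.lstsq(A,Q[:,2],rcond=None)[0].round(4))
    cv2.imwrite(f'pics/{n}9.png',im)
E
```

```text
29.3 [552.51106127 -85.44836598 316.1346204 ] [-0.48617637 -0.45691462 -0.05680423]
top before 137 [539.  144.1 166. ] 168.7 3322 [5.900000e-03 1.168789e+02]
top now 138 [538.4 143.9 166.1] 169.3 3324 [6.600000e-03 1.165586e+02]
side before 173 [539.8 143.9 164.4] 169.1 1565 [1.040000e-02 1.176001e+02]
side now 110 [518.3 142.7 164.6] 169.2 1236 [9.700000e-03 1.176603e+02]
```

View pics/side9.png

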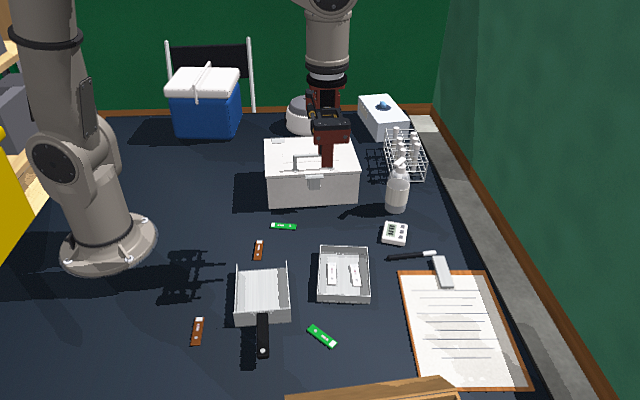

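The lid's slope and height match the start, so it is fully shut. The tray is flat, empty and in place, and everything else is undisturbed.

```bash
python3 -c "
from plant import order
print(order.finish_job())"
```

```text
the job is handed in; nothing more can be done
None
```

The job is done and handed in: the four used cassettes are in the bin, the empty tray is back flat within about 1 to 2 mm of where it stood, the lid is fully shut, and the running cassettes and everything else looked undisturbed in the last camera view.

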